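# Seat a bar against the stop of a tacking jig

## Robot

A 6-joint arm with a two-finger parallel gripper is mounted at the origin on the work surface. World frame = base frame: x ahead of the robot, y to its left, z up, the work surface at z = 0. Lengths are in mm, angles in degrees, forces in N, time in s.
With the tool pointing down it reaches from about 425 to 950 mm from the base axis. Payload 14.7 kg.
Tool frame: the origin (TCP) lies midway between the tips of the shut fingers; the grasp point (between the pads) lies 19 mm behind it (r.grasp_offset is the distance from the TCP to the grasp point, in mm); z points along the fingers, y is the direction in which the jaws open and shut (so a half turn about z gives the same grasp; the last joint's range is limited). The gripper opens to 85 mm and grips with 20 to 120 N. Pads are 22 mm wide; open, the fingers measure 114 mm over their backs; the gripper's body (76 mm by 85 mm) begins 54 mm behind the grasp point. The pads swing forward as they close: fully open they stand 13 mm farther back than shut.
Start: joints at [-69.821, 27.513, 91.461, -0, 61.026, -2.67], TCP at [252.418, -598.98, 231.297] pointing down, gripper open.
Joint ranges: [-157.49, 157.49], [-46.99, 117.5], [13.45, 153.17], [-89.5, 269.5], [5.16, 153.95], [-167.48, 167.48]. Speed limits (degrees/s): [108.29, 108.29, 136.94, 172.46, 172.46, 172.46].

## Interface

Orientations are given as [roll, pitch, yaw] about the fixed x, y, z axes, in that order (R = Rz(yaw) Ry(pitch) Rx(roll)).
In Python, from bench import telemetry, eyes, r, nets gives the robot as it stands.
- The arm moves only by the tool carry_out, never from a script. Its argument "steps" is a list of rows, each a list of 3 entries, a list of its own where there are three numbers: the shift along the world's x, y, z in cm, then the turn, a rotation vector about the world's x, y, z in rad, then the finger opening in cm, from 0 to 8.54. A call has 1 to 12 rows; each row is the pose to reach, as a shift and turn from the pose commanded when the call began; what a row does not reach only later rows make up. A row lasts 1/10 s, in which the tool goes at most 50 mm and 8.59 degrees, less where a joint would pass 70% of its speed; a pose out of reach is approached as far as the arm can. A call with a gripper value outside its range is refused whole. The fingers move at their own pace and stop on an object; "grip_force" is the grip in N (left out, the last holds). Time passes only in rows, so rows that repeat a pose let the fingers close. It gives the time, the measured TCP pose, the force and the opening at its end, in the units of the state.
- telemetry.get_state(): the state, without advancing time (a new reading comes with each control period).
- eyes.grab_frame(name): name is "side" or "top" or "wrist"; returns a dict with "image" (384x512x3 uint8, blue, green, red), "fx", "fy", "cx", "cy" (pixels), "k1" (the pictures are not rectified: a ray, as slopes to the right and down, at radius r is drawn at 1 + k1 r^2 times it, then the intrinsics apply), "R" (3x3) and "t" (3): a world point X has camera coordinates R X + t. Camera axes: x right, y down, z forward; pixel columns grow to the right and rows downward; lengths in mm; the calibration is good to about 2 mm. A picture is of the moment at which its call begins. There is no depth.
- r.sign_off(): hands the job in, once; it reports no verdict.
Trained networks look in the newest picture that a camera, given by its name, has taken for a name from the list of things; names that differ only in an ending like _2 or _b are one class to them, and where a whole thing is asked for, a point or a joint stands for the part that bears it (a point fixed in the world has none). Each returns a list of dicts, best first, with "confidence" (0 to 1); they miss things now and then, are a little off and sometimes report something else, mostly with a low value. They report only what shows in the picture. A call takes as long as a camera call. They do not tell look-alikes from the thing itself.
- nets.cut_out(camera, target): "pixels" (384x512 bool, what is visible of it) and "box" ([left, top, right, bottom] in pixels, round what is visible of it).
The state is a dict: "clock": time; "joint_positions": joint angles; "joint_vel": joint speeds; "tau": joint torques, N m; "tcp_pos": TCP position; "orientation": TCP orientation; "ft_force": force on the tool from outside, world axes, zero at the start; "ft_torque": the same for the moment, N m; "grip_width": finger opening in mm.
Only numpy, scipy, OpenCV 4.12 (cv2) and the standard library are available. Lean on these libraries where they do the work, as an engineer would, in place of code of your own. Each camera call takes 0.05 s, during which the arm holds its last target.

## Task

Take the steel bar from the wooden cradle and lay it, without dropping it, into the V-groove of the jig, well clear of the brass stop screw, and let go of it. Then push it along the groove until its end meets the stop screw, press it lightly but firmly against the screw for a moment without ramming it (some 5 to 10 N, never more than 20), and leave it lying there touching the screw, with the other things on the bench undisturbed.

Things in the scene. Friction and masses are not known exactly. Their poses are not given: they have to be found in the camera images.
- bar: The work: a bright steel round bar, 22 mm in diameter, 150 mm long, 0.28 to 0.52 kg. Origin at its centre, x along its length. Both ends are alike. It starts lying loose in the cradle, its axis 37.6 mm above the table.
- cradle: Fixed wooden cradle left or right of the jig: 140 x 60 mm base, 14 mm thick, with two notched blocks (18 mm long, 52 mm either side of the middle, tops 32 mm above the table) carrying the bar; between them the bar is free for fingers, with 12 mm of air under it. Origin under its centre, x along the bar.
- jig: Fixed tacking jig on a dark steel base, 320 x 70 x 10 mm. Origin on the table under the base's centre, x along its groove towards the stop. A straight 90 degree V-trough of bare light metal runs from x = -150 to +100 mm: bottom of the V 30 mm, top edges 39.2 mm above the table, 24 mm wide over the edges. Sliding the bar in it takes 1 to 6 N.
- groove_mouth (a point): The groove's open end (jig x = -150 mm), on the line where the axis of a bar lying in the V runs: over the middle of the V, 45.6 mm above the table. More than half of a bar lying in the groove stands out above the trough's edges.
- bracket_face (a point): Blue end bracket of the jig, 60 mm wide, reaching 80 mm above the table: this point is on its face towards the groove (jig x = +140 mm), on the bar's axis. From it a brass stop screw, 16 mm thick with a round nose, sticks out along the axis. It was set by hand: its nose is 24 to 54 mm before this face, different each time and not measured, to be found by touch or by eye. It does not give.
- bar_a (a point): Centre of the bar's end face at its +x end.
- bar_b (a point): Centre of the bar's end face at its -x end.
- horseshoe: A loose dark steel horseshoe, about 110 mm across, lying flat; bystander.
- wrench: A loose steel wrench; bystander.
- hammer: A loose hammer; bystander.
- mug: A loose white mug, 76 mm across, 85 mm high; bystander.
- tin: A loose red-banded tin, 72 mm across, 100 mm high; bystander.
- jar: A loose amber jar, 60 mm across, 80 mm high; bystander.
- brush: A loose brush, lying; bystander.
Not all that is in view belongs to the job. Of the things shaped like the bar, the steel one is meant.

How it is judged (in metres and radians):
On the way, in this order (a step that is already met when the one before it is completed fails the run):
1. the bar lies in the groove, let go, both its ends at least 10 mm from the stop screw's nose (stop_tip is the centre of its ball nose, 8 mm in radius) (y of bar in the frame of jig between -0.0025 and 0.0025 m and z of bar in the frame of jig between 0.0425 and 0.0485 m and angle between the x axis of bar and the x axis of jig, either way round below 0.035 rad and contact force between the fingers and bar below 0.1 N and distance between each of bar_a, bar_b and stop_tip above 0.018 m), for 0.2 s.
2. the bar, lying in the groove, is pressed against the stop screw with more than 3 N (y of bar in the frame of jig between -0.0025 and 0.0025 m and z of bar in the frame of jig between 0.0425 and 0.0485 m and angle between the x axis of bar and the x axis of jig, either way round below 0.035 rad and contact force between bar and stop_screw above 3 N), for 0.2 s.
At the end, for the whole second after the job is handed in: The bar lies in the V-groove (axis within 2.5 mm sideways and 3 mm in height of its seat, within 2 degrees of the groove), one end within 2 mm of the stop screw's nose, at rest and released (y of bar in the frame of jig between -0.0025 and 0.0025 m and z of bar in the frame of jig between 0.0425 and 0.0485 m and angle between the x axis of bar and the x axis of jig, either way round below 0.035 rad and contact force between the fingers and bar below 0.1 N and linear speed of bar below 0.01 m/s and distance between any of bar_a, bar_b and stop_tip below 0.01 m); the robot touches nothing.
It fails at once if the bar is pressed against the stop screw with more than 20 N (contact force between bar and stop_screw above 20 N).
It fails at once if the bar is dropped or flung (moving faster than 0.5 m/s out of the gripper) (linear speed of bar above 0.5 m/s and contact force between the fingers and bar below 0.1 N).
It fails at once if a bystander is moved more than 20 mm (distance of any of horseshoe, wrench, hammer, mug, tin, jar, brush from where it was at the start of the episode above 0.02 m).
It also fails if it takes over 69 s, if anything falls off the work surface, if the arm or the gripper's body presses on something with over 40 N, if the wrist force passes 120 N, or if a joint passes its speed limit or range.

## Working session

There is one attempt and no reset: what is moved stays moved. The work goes in short steps, Python scripts to look and compute and a tool call to move; the robot and the scene stay as the last step left them, time stands still between calls to the robot, and variables do not carry over. Pictures are saved under pics/ and viewed, and the job is handed in when it is done.

Besides the shell and the picture viewer there is one more tool, called as name([rows], argument=value, ...), one row to a line, values as JSON. carry_out: Moves the arm, as the interface text tells. Its arguments: {"type":"object","properties":{"steps":{"type":"array"},"grip_force":{"type":"number"}},"required":["steps"]}

```bash
mkdir -p pics; ls; cat > h.py <<'E'
import numpy as np, cv2
from bench import telemetry, eyes, r, nets
E
python3 - <<'E'
from h import *
import pickle
F={}
for n in ["side","top","wrist"]:
    f=eyes.grab_frame(n); F[n]=f
    cv2.imwrite(f"pics/{n}0.png",f["image"])
    print(n,{k:np.round(v,3).tolist() for k,v in f.items() if k!="image"})
    for t in ["bar","cradle","jig","bracket_face","horseshoe","mug","tin","jar"]:
        for d in nets.cut_out(n,t)[:3]:
            print(n,t,round(d["confidence"],2),np.round(d["box"]).tolist())
pickle.dump(F,open("f0.pkl","wb"))
print(telemetry.get_state())
E
```

```text
pics
side {'fx': 376.521, 'fy': 376.521, 'cx': 258.368, 'cy': 191.461, 'k1': -0.074, 'R': [[-0.762, -0.647, -0.018], [-0.457, 0.558, -0.692], [0.458, -0.519, -0.721]], 't': [394.371, 272.052, 1114.622]}
side bar 0.75 [261.0, 273.0, 296.0, 314.0]
side bar 0.63 [214.0, 204.0, 249.0, 231.0]
side bar 0.53 [222.0, 242.0, 236.0, 288.0]
side cradle 0.93 [209.0, 213.0, 248.0, 236.0]
side cradle 0.31 [129.0, 195.0, 190.0, 250.0]
side jig 0.94 [250.0, 140.0, 299.0, 203.0]
side bracket_face 0.92 [254.0, 139.0, 297.0, 205.0]
side mug 0.89 [162.0, 275.0, 194.0, 320.0]
side mug 0.57 [212.0, 204.0, 251.0, 232.0]
side mug 0.46 [246.0, 130.0, 284.0, 154.0]
side tin 0.48 [330.0, 108.0, 337.0, 136.0]
side jar 0.96 [124.0, 265.0, 150.0, 296.0]
top {'fx': 475.771, 'fy': 475.771, 'cx': 255.908, 'cy': 180.446, 'k1': 0.031, 'R': [[0.025, -1.0, 0.001], [-0.994, -0.024, -0.108], [0.108, 0.002, -0.994]], 't': [-24.822, 489.999, 1704.403]}
top bar 0.75 [173.0, 230.0, 190.0, 272.0]
top bar 0.59 [158.0, 188.0, 197.0, 213.0]
top bar 0.53 [208.0, 148.0, 218.0, 192.0]
top cradle 0.74 [206.0, 152.0, 225.0, 190.0]
top
[... 482 characters left out ...]
0.313, -36.561, 379.858]}
{'clock': 1.35, 'joint_positions': array([-6.98200080e+01,  2.75129828e+01,  9.14589524e+01, -9.87106220e-04,
        6.10266348e+01, -2.67051204e+00]), 'joint_vel': array([-0.01044696,  0.01520347,  0.00074286,  0.0092463 , -0.01958672,
       -0.01018432]), 'tau': array([ 3.37148958e-03, -9.50498199e+01, -4.30636060e+01,  1.37894190e-04,
        1.23974558e-03,  3.87766806e-05]), 'tcp_pos': array([ 252.42646979, -598.99769759,  231.3166516 ]), 'orientation': array([1.79998612e+02, 9.29266490e-04, 2.28509822e+01]), 'ft_force': array([-0.17071149,  0.31699375,  0.84652662]), 'ft_torque': array([-0.00643611, -0.00699627,  0.03287721]), 'grip_width': 85.5681553454233}
```

View pictures.

```bash
python3 - <<'E'
import pickle,cv2
F=pickle.load(open("f0.pkl","rb"))
im=F["top"]["image"][80:290,90:430]; cv2.imwrite("pics/t0.png",cv2.resize(im,None,fx=2.35,fy=2.35,interpolation=cv2.INTER_CUBIC))
im=F["side"]["image"][90:330,100:360]; cv2.imwrite("pics/s0.png",cv2.resize(im,None,fx=2.45,fy=2.45,interpolation=cv2.INTER_CUBIC))
E
```

```text
(no output)
```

View pics/t0.png

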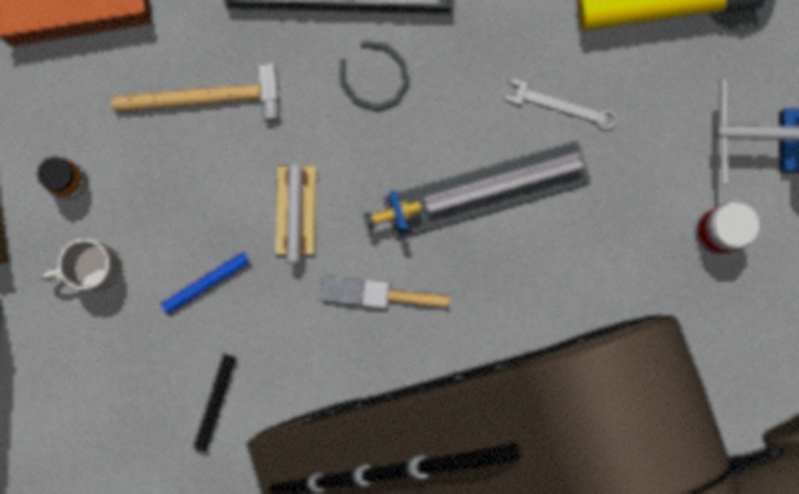

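View pics/s0.png

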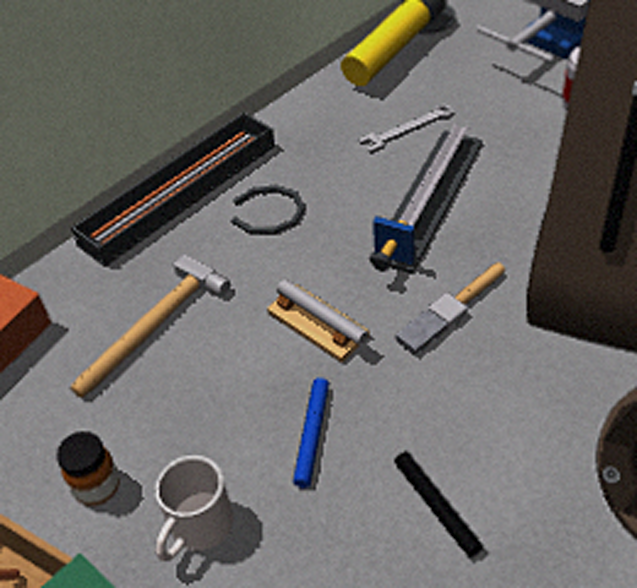

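```bash
cat > h.py <<'E'
import numpy as np, cv2
from scipy.optimize import least_squares
def ray(f,u,v):
    xd=np.array([(u-f["cx"])/f["fx"],(v-f["cy"])/f["fy"]]); s=xd.copy()
    for _ in range(20): s=xd/(1+f["k1"]*(s@s))
    R=np.array(f["R"]); t=np.array(f["t"])
    return -R.T@t, R.T@np.array([s[0],s[1],1])
def unp(f,u,v,z):
    c,d=ray(f,u,v); return c+d*(z-c[2])/d[2]
def proj(f,X):
    c=np.array(f["R"])@np.array(X,float)+np.array(f["t"]); s=c[:2]/c[2]; s=s*(1+f["k1"]*(s@s))
    return np.array([f["cx"]+f["fx"]*s[0],f["cy"]+f["fy"]*s[1]])
def tri(obs):
    A=np.zeros((3,3));b=np.zeros(3)
    for f,u,v in obs:
        c,d=ray(f,u,v);d=d/np.linalg.norm(d);P=np.eye(3)-np.outer(d,d);A+=P;b+=P@c
    X=np.linalg.solve(A,b); return X,[np.round(proj(f,X)-[u,v],2).tolist() for f,u,v in obs]
E
cat > hb.py <<'E'
from h import *
from bench import telemetry, eyes, r, nets
E
python3 - <<'E'
from h import *
import pickle
F=pickle.load(open("f0.pkl","rb"));T=F["top"];S=F["side"]
t=lambda x,y:(90+x/2.35,80+y/2.35)
s=lambda x,y:(100+x/2.45,90+y/2.45)
for n,z,a,b in [("barfar",37.6,(294,165),(284,287)),("barnear",37.6,(294,259),(364,336)),
  ("mouth",39,(582,160),(462,132)),("troughend",39,(426,207),(404,222)),("bracketmid",80,(396,195),(394,222)),
  ("mug",85,(86,258),None),("tin",100,(736,224),None),("jar",80,(58,172),None)]:
    print(n,np.round(unp(T,*t(*a),z),1), np.round(unp(S,*s(*b),z),1) if b else "", (np.round(tri([(T,*t(*a)),(S,*s(*b))])[0],1),tri([(T,*t(*a)),(S,*s(*b))])[1]) if b else "")
E
```

```text
barfar [596.2 138.3  37.6] [589.5 138.4  37.6] (array([595. , 137.1,  33. ]), [[0.42, 0.56], [-0.73, -0.1]])
barnear [450.2 133.4  37.6] [445.9 132.5  37.6] (array([448.7, 132.4,  35.7]), [[0.31, 0.46], [-0.61, -0.08]])
mouth [ 614.7 -307.    39. ] [ 602.3 -288.6   39. ] (array([ 618.6, -311. ,   16.7]), [[0.04, 0.07], [-0.07, -0.01]])
troughend [535.5 -67.3  39. ] [541.5 -66.   39. ] (array([537.6, -65.7,  41.2]), [[-0.43, -0.66], [0.78, 0.1]])
bracketmid [547.  -20.6  80. ] [525.7 -25.   80. ] (array([539.7, -26.2,  72.5]), [[1.51, 2.38], [-2.82, -0.42]])
mug [440.1 438.6  85. ]  
tin [ 513.  -524.6  100. ]  
jar [569.3 488.8  80. ]
```

```bash
python3 - <<'E'
from h import *
import pickle
F=pickle.load(open("f0.pkl","rb"));W=F["wrist"]
from scipy.spatial.transform import Rotation as Ro
Rt=Ro.from_euler("xyz",[180,0,22.85],degrees=True).as_matrix()
p=np.array([252.42,-599,231.3])
C=-W["R"].T@W["t"]
print(C, Rt.T@(C-p)); print(np.round(W["R"]@Rt,3))
E
```

```text
[ 315.66581887 -572.48664636  375.69824452] [ 6.85782431e+01  1.26902690e-01 -1.44398245e+02]
[[-0.     1.    -0.001]
 [-0.962 -0.001 -0.274]
 [-0.274  0.     0.962]]
```

carry_out([
  [[32,42,-3],[0,0,-0.36],8.5],
  [[32,42,-3],[0,0,-0.36],8.5],
  [[32,42,-3],[0,0,-0.36],8.5],
  [[32,42,-3],[0,0,-0.36],8.5],
  [[32,42,-3],[0,0,-0.36],8.5],
  [[32,42,-3],[0,0,-0.36],8.5],
  [[32,42,-3],[0,0,-0.36],8.5],
  [[32,42,-3],[0,0,-0.36],8.5],
  [[32,42,-3],[0,0,-0.36],8.5],
  [[32,42,-3],[0,0,-0.36],8.5],
  [[32,42,-3],[0,0,-0.36],8.5],
  [[32,42,-3],[0,0,-0.36],8.5],
])

```text
clock: 2.55
tcp_pos: [574.6, -175.5, 201.0]
orientation: [-180.0, -0.0, 2.4]
ft_force: [-1.1, -0.5, 0.7]
grip_width: 85.0
```

```bash
cat > snap.py <<'E'
from hb import *
import pickle,sys
cam,name=sys.argv[1:3]
f=eyes.grab_frame(cam); pickle.dump(f,open(name+".pkl","wb"))
cv2.imwrite(f"pics/{name}.png",cv2.resize(f["image"],(768,576),interpolation=cv2.INTER_CUBIC))
s=telemetry.get_state(); print(s["clock"],np.round(s["tcp_pos"],1),np.round(s["orientation"],1),np.round(s["ft_force"],2),s["grip_width"],np.round(s["joint_positions"],1))
E
python3 snap.py wrist w1
```

```text
2.6 [ 573.4 -177.1  201.1] [-180.     0.     2.4] [-0.37  0.4  -0.03] 85.1795277662737 [-20.1  25.4 100.1   0.   54.6  67.5]
```

View pics/w1.png

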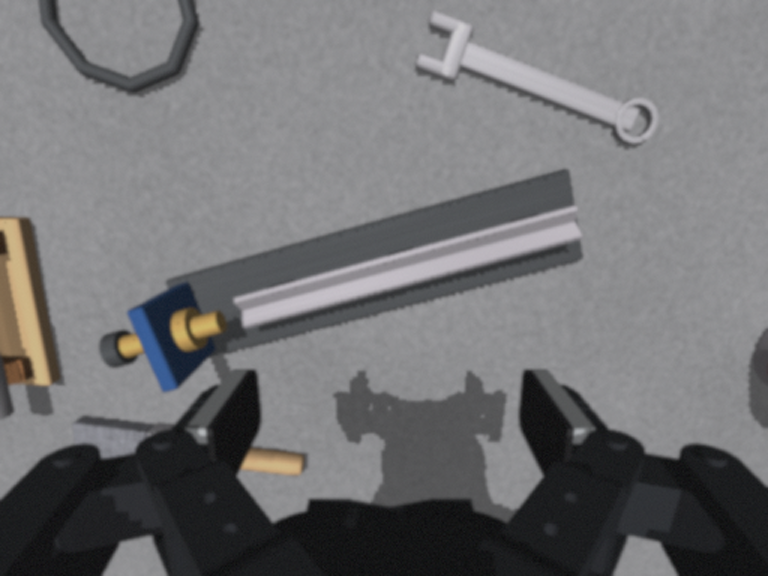

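```bash
python3 - <<'E'
import pickle,cv2,numpy as np
f=pickle.load(open("w1.pkl","rb"));im=f["image"]
a=cv2.resize(im[170:270,65:195],None,fx=6,fy=6,interpolation=cv2.INTER_CUBIC)
cv2.imwrite("pics/c1.png",a)
b=cv2.resize(im[105:185,330:400],None,fx=7,fy=7,interpolation=cv2.INTER_CUBIC)
cv2.imwrite("pics/c2.png",b)
E
```

```text
(no output)
```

View pics/c1.png

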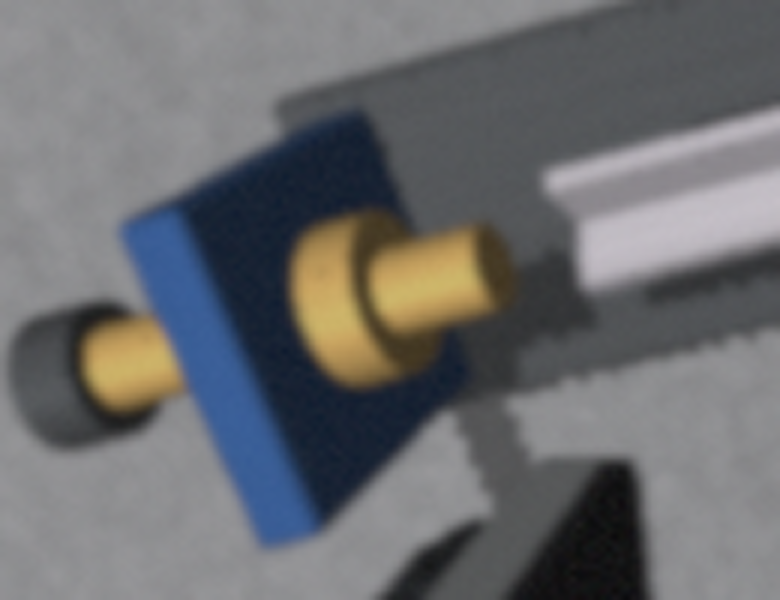

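View pics/c2.png

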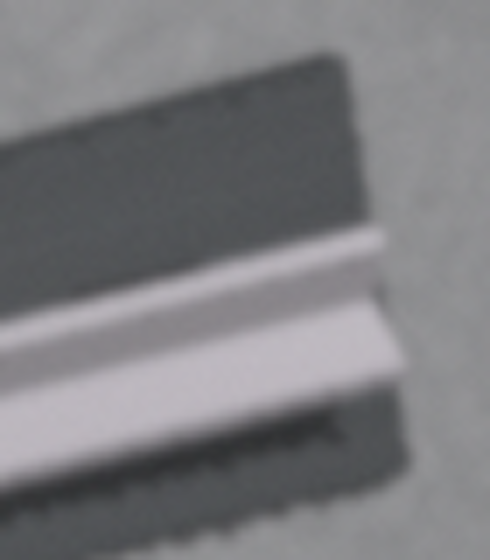

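```bash
cat > fit.py <<'E'
from h import *
import pickle
f=pickle.load(open("w1.pkl","rb"))
c1=lambda x,y:(65+(x+.5)/6-.5,170+(y+.5)/6-.5)
c2=lambda x,y:(330+(x+.5)/7-.5,105+(y+.5)/7-.5)
O=[((-160,-35,10),c2(347,55)),((-160,35,10),c2(410,470)),((160,-35,10),c1(278,105)),
((-150,-12,39.2),c2(384,232)),((-150,0,30),c2(370,303)),((-150,12,39.2),c2(405,370)),
((100,-12,39.2),c1(542,176)),((100,0,30),c1(578,222)),((100,12,39.2),c1(586,292)),
((140,-30,80),c1(180,207)),((140,30,80),c1(324,525))]
def W(p,X):
    c,s=np.cos(p[2]),np.sin(p[2]); X=np.array(X,float)
    return np.array([p[0]+c*X[0]-s*X[1],p[1]+s*X[0]+c*X[1],X[2]+(p[3] if len(p)>3 else 0)])
fun=lambda p:np.concatenate([proj(f,W(p,a))-b for a,b in O])
for p0 in ([575,-190,1.89],[575,-190,1.89,0]):
    s=least_squares(fun,p0,loss="soft_l1");p=s.x
    print(np.round(p,2),np.degrees(p[2])); print(np.round(fun(p).reshape(-1,2),1).tolist())
p=p if 0 else least_squares(fun,[575,-190,1.89],loss="soft_l1").x
print("mouth axis",W(p,(-150,0,45.6)))
for x in range(86,117,5):
    q=proj(f,W(p,(x,0,45.6))); print(x,np.round(((q-[65,170])+.5)*6-.5))
E
python3 fit.py
```

```text
[ 570.74 -162.33    1.88] 107.67833448247286
[[-0.3, -0.3], [0.3, 0.9], [-1.6, -0.4], [-0.5, -0.8], [-0.3, -0.5], [0.0, 2.0], [0.0, -0.3], [0.6, -0.3], [0.4, 0.5], [0.1, -0.7], [0.5, 1.5]]
[ 5.7075e+02 -1.6233e+02  1.8800e+00  1.3000e-01] 107.68016012991227
[[-0.3, -0.3], [0.3, 0.9], [-1.7, -0.4], [-0.5, -0.8], [-0.2, -0.5], [0.1, 2.0], [-0.0, -0.3], [0.6, -0.3], [0.4, 0.5], [0.1, -0.7], [0.4, 1.6]]
mouth axis [ 616.28627087 -305.2416768    45.6       ]
86 [627. 226.]
91 [601. 233.]
96 [575. 240.]
101 [549. 247.]
106 [523. 254.]
111 [497. 261.]
116 [471. 268.]
```

carry_out([
  [[-7,31,-2],[0,0,0],8.5],
  [[-7,31,-2],[0,0,0],8.5],
  [[-7,31,-2],[0,0,0],8.5],
  [[-7,31,-2],[0,0,0],8.5],
  [[-7,31,-2],[0,0,0],8.5],
  [[-7,31,-2],[0,0,0],8.5],
  [[-7,31,-2],[0,0,0],8.5],
  [[-7,31,-2],[0,0,0],8.5],
  [[-7,31,-2],[0,0,0],8.5],
  [[-7,31,-2],[0,0,0],8.5],
])

```text
clock: 3.6
tcp_pos: [502.8, 129.8, 181.4]
orientation: [180.0, -0.0, 2.2]
ft_force: [0.5, 0.3, -0.4]
grip_width: 84.9
```

```bash
python3 snap.py wrist w2
```

```text
3.65 [502.8 129.7 181.4] [180.   -0.    2.1] [ 0.48 -0.54 -0.02] 85.1613504913928 [ 11.1  20.7 111.5  -0.   47.8  99. ]
```

View pics/w2.png

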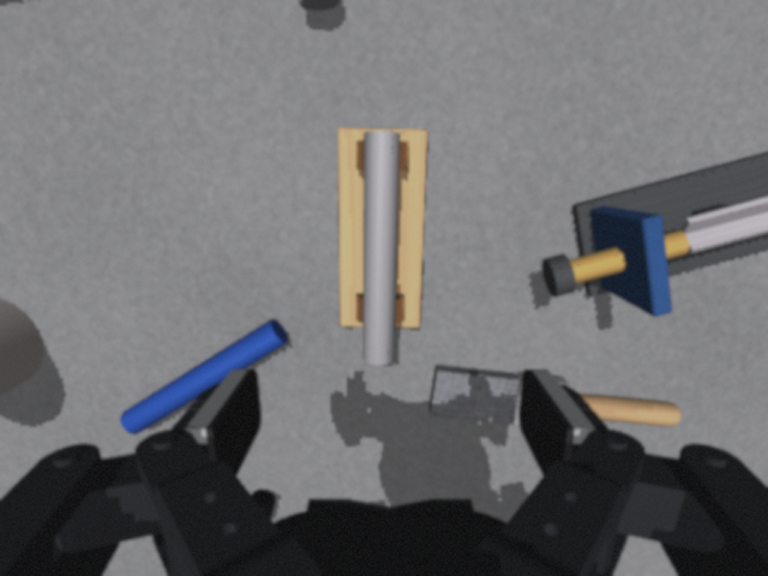

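```bash
python3 - <<'E'
from h import *
import pickle
f=pickle.load(open("w2.pkl","rb"))
g=lambda x,y:((x+.5)/1.5-.5,(y+.5)/1.5-.5)
for n,z,q in [("farL",42,(364,133)),("farR",42,(400,133)),("far top",48.6,(382,132)),("nearL",42,(363,362)),("nearR",42,(393,362)),("near",48.6,(378,364)),
 ("crad fl",14,(338,128)),("crad fr",14,(428,129)),("crad nl",14,(340,327)),("crad nr",14,(420,328)),
 ("blk far",32,(357,141)),("blk far r",32,(409,141)),("blk near",32,(357,322)),("blk near r",32,(404,322)),("brush",10,(433,368)),("brushtop r",10,(518,372))]:
    print(n,np.round(unp(f,*g(*q),z),1))
T=pickle.load(open("f0.pkl","rb"))["top"]
# height by triangulation top vs wrist of bar ends
t=lambda x,y:(90+x/2.35,80+y/2.35)
for a,b in [((294,165),(382,132)),((294,259),(378,363))]:
    X,e=tri([(T,*t(*a)),(f,*g(*b))]); print(np.round(X,1),e)
E
```

```text
farL [594.4 148.1  42. ]
farR [595.2 126.3  42. ]
far top [594.8 137.1  48.6]
nearL [444.1 145.5  42. ]
nearR [444.9 124.6  42. ]
near [446.  135.   48.6]
crad fl [599.2 167.   14. ]
crad fr [600.8 107.3  14. ]
crad nl [459.3 164.6  14. ]
crad nr [460.7 104.8  14. ]
blk far [590.2 153.   32. ]
blk far r [591.4 120.2  32. ]
blk near [469.9 150.8  32. ]
blk near r [471.1 117.9  32. ]
brush [426.7  92.5  10. ]
brushtop r [425.6  25.7  10. ]
[594.7 137.3  47.2] [[0.05, -0.04], [-0.21, 0.17]]
[448.7 133.5  52.6] [[-0.4, 0.04], [1.41, -0.18]]
```

carry_out([
  [[1.7,0.6,-9],[0,0,-0.022],8.5],
  [[1.7,0.6,-9],[0,0,-0.022],8.5],
  [[1.7,0.6,-9],[0,0,-0.022],8.5],
  [[1.7,0.6,-9],[0,0,-0.022],8.5],
  [[1.7,0.6,-9],[0,0,-0.022],8.5],
])

```text
clock: 4.15
tcp_pos: [520.2, 136.6, 93.0]
orientation: [-180.0, -0.1, 0.9]
ft_force: [-0.5, -0.1, -0.1]
grip_width: 84.8
```

```bash
python3 snap.py wrist w3
```

```text
4.2 [520.4 136.8  93.3] [-1.8e+02 -1.0e-01  9.0e-01] [0.17 0.04 0.07] 85.07500457847216 [ 11.5  29.3 113.3  -0.   37.2 100.6]
```

View pics/w3.png

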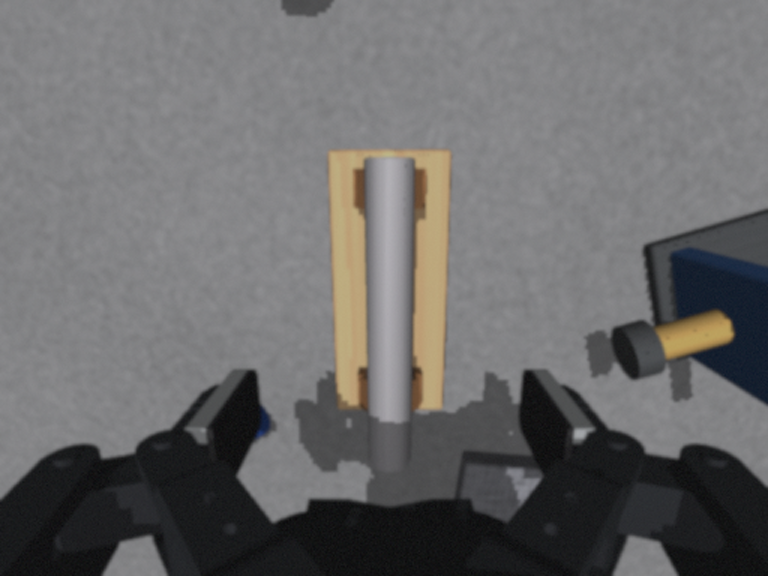

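carry_out([
  [[0,-0.04,-4],[0,0,0],8.5],
  [[0,-0.04,-6],[0,0,0],8.5],
  [[0,-0.04,-6],[0,0,0],8.5],
  [[0,-0.04,-6],[0,0,0],8.5],
  [[0,-0.04,-6],[0,0,0],1.8],
  [[0,-0.04,-6],[0,0,0],1.8],
  [[0,-0.04,-6],[0,0,0],1.8],
  [[0,-0.04,-6],[0,0,0],1.8],
  [[0,-0.04,-6],[0,0,0],1.8],
  [[0,-0.04,-6],[0,0,0],1.8],
  [[0,-0.04,-6],[0,0,0],1.8],
  [[0,-0.04,-6],[0,0,0],1.8],
], grip_force=60)

```text
clock: 5.4
tcp_pos: [519.7, 136.8, 31.9]
orientation: [-180.0, -0.0, 1.0]
ft_force: [-1.7, 1.4, 10.3]
grip_width: 19.9
```

```bash
python3 snap.py wrist w4
```

```text
5.45 [519.6 136.8  31.9] [-180.   -0.    1.] [-1.3   0.75 11.  ] 19.724014847948517 [ 11.5  35.1 115.1   0.   29.8 100.5]
```

View pics/w4.png

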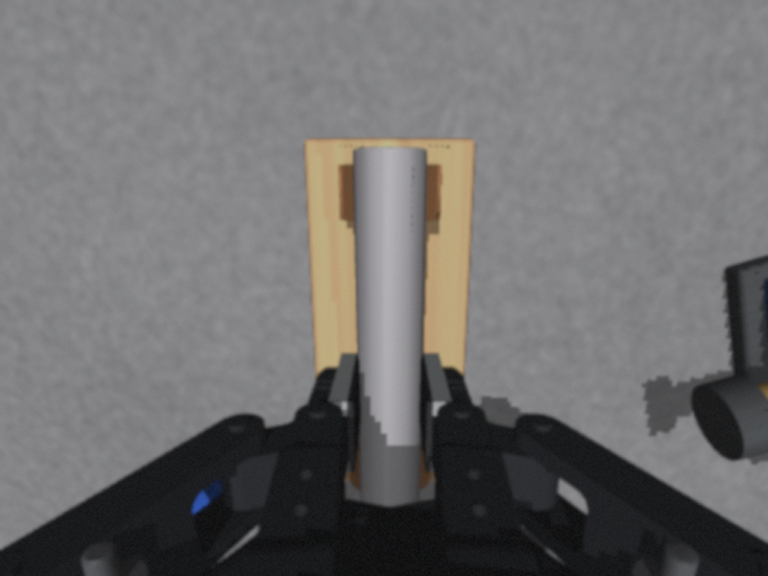

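```bash
python3 - <<'E'
from h import *
import pickle
f=pickle.load(open("w4.pkl","rb"))
print(-f["R"].T@f["t"])
for z in (30,34,38,42,46,50,60,70):
    print(z,[np.round((proj(f,(519.6+11,136.8+y,z))+.5)*1.5-.5).tolist() for y in (-10,10,-18)])
im=f["image"][220:340,180:340]; cv2.imwrite("pics/c4.png",cv2.resize(cv2.convertScaleAbs(im,alpha=1.8,beta=25),None,fx=4.8,fy=4.8,interpolation=cv2.INTER_CUBIC))
E
```

```text
[588.25732295 137.37919664 176.29364363]
30 [[417.0, 343.0], [360.0, 342.0], [439.0, 343.0]]
34 [[417.0, 347.0], [360.0, 346.0], [441.0, 347.0]]
38 [[418.0, 351.0], [359.0, 351.0], [442.0, 352.0]]
42 [[419.0, 356.0], [358.0, 355.0], [443.0, 357.0]]
46 [[420.0, 361.0], [357.0, 360.0], [445.0, 362.0]]
50 [[421.0, 366.0], [356.0, 365.0], [446.0, 367.0]]
60 [[423.0, 381.0], [354.0, 380.0], [450.0, 381.0]]
70 [[426.0, 398.0], [351.0, 397.0], [455.0, 398.0]]
```

View pics/c4.png

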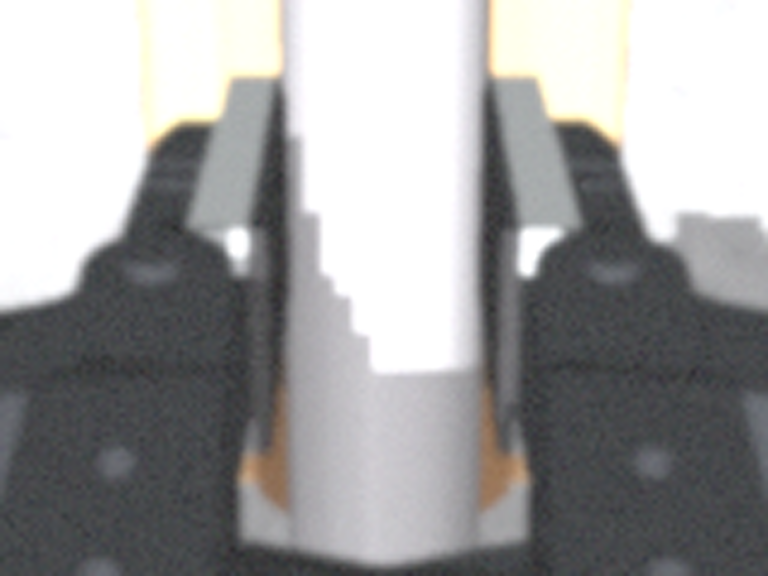

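carry_out([
  [[0,0,0],[0,0,0],4.0],
  [[0,0,0],[0,0,0],4.0],
  [[0,0,0],[0,0,0],4.0],
  [[0,0,-0.85],[0,0,0],4.0],
  [[0,0,-0.85],[0,0,0],4.0],
  [[0,0,-0.85],[0,0,0],4.0],
  [[0,0,-0.85],[0,0,0],1.8],
  [[0,0,-0.85],[0,0,0],1.8],
  [[0,0,-0.85],[0,0,0],1.8],
  [[0,0,-0.85],[0,0,0],1.8],
  [[0,0,-0.85],[0,0,0],1.8],
  [[0,0,-0.85],[0,0,0],1.8],
], grip_force=60)

```text
clock: 6.65
tcp_pos: [519.4, 136.7, 22.9]
orientation: [-180.0, -0.0, 1.0]
ft_force: [-2.0, 4.8, 5.2]
grip_width: 20.0
```

```bash
python3 snap.py wrist w5;  python3 - <<'E'
import pickle,cv2
f=pickle.load(open("w5.pkl","rb"))
im=f["image"][220:340,180:340]; cv2.imwrite("pics/c5.png",cv2.resize(cv2.convertScaleAbs(im,alpha=1.8,beta=25),None,fx=4.8,fy=4.8,interpolation=cv2.INTER_CUBIC))
E
```

```text
6.7 [519.4 136.7  22.9] [-180.   -0.    1.] [-2.61  4.44  5.53] 20.43599982039195 [ 11.5  36.  115.3   0.   28.7 100.5]
```

View pics/c5.png

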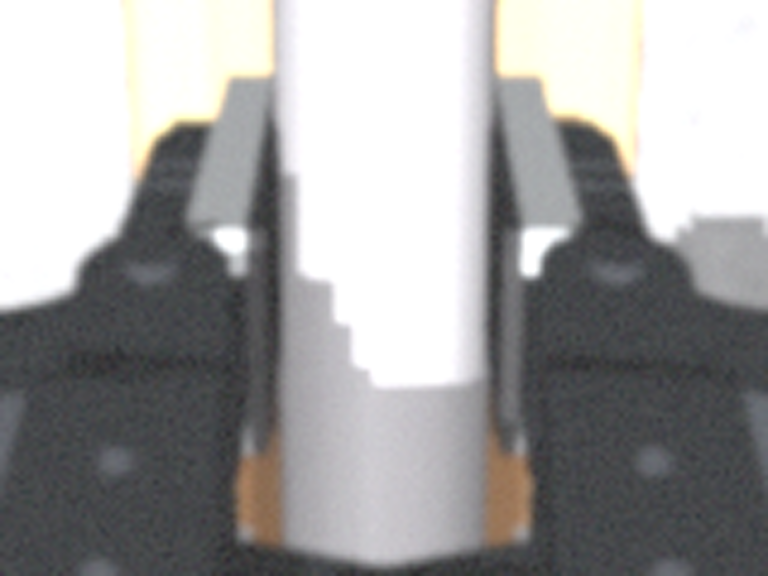

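carry_out([
  [[0,0,0.3],[0,0,0],1.8],
  [[0,0,0.8],[0,0,0],1.8],
  [[0,0,2],[0,0,0],1.8],
  [[0,0,4],[0,0,0],1.8],
  [[0,0,7],[0,0,0],1.8],
  [[0,0,10],[0,0,0],1.8],
  [[0,0,12],[0,0,0],1.8],
  [[0,0,12],[0,0,0],1.8],
  [[0,0,12],[0,0,0],1.8],
  [[0,0,12],[0,0,0],1.8],
])

```text
clock: 7.7
tcp_pos: [518.7, 136.4, 141.9]
orientation: [180.0, 0.1, 1.0]
ft_force: [-0.3, -0.9, -3.6]
grip_width: 20.3
```

```bash
python3 snap.py wrist w6; python3 snap.py side s6; python3 - <<'E'
import pickle,cv2
f=pickle.load(open("w6.pkl","rb"))
im=f["image"][200:340,170:350]; cv2.imwrite("pics/c6.png",cv2.resize(cv2.convertScaleAbs(im,alpha=1.4,beta=25),None,fx=4.2,fy=4.2,interpolation=cv2.INTER_CUBIC))
f=pickle.load(open("s6.pkl","rb"))
im=f["image"][120:270,120:320]; cv2.imwrite("pics/d6.png",cv2.resize(im,None,fx=4,fy=4,interpolation=cv2.INTER_CUBIC))
E
```

```text
7.75 [518.6 136.4 141.7] [1.8e+02 1.0e-01 1.0e+00] [ 0.12 -1.08 -3.87] 20.180707351605623 [ 11.5  25.1 111.3  -0.   43.7 100.5]
7.8 [518.7 136.5 141.7] [1.8e+02 1.0e-01 1.0e+00] [-0.6  -0.34 -3.84] 20.211373834273168 [ 11.5  25.1 111.3   0.   43.7 100.5]
```

View pics/w6.png

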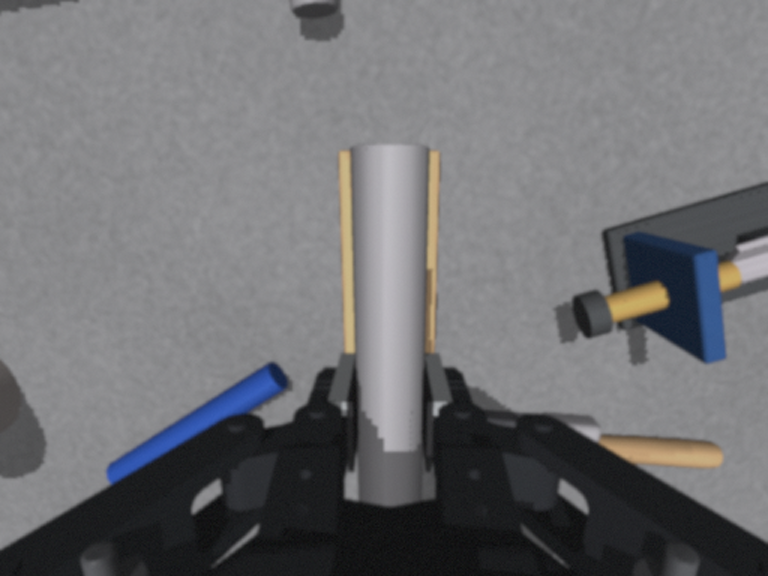

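View pics/d6.png

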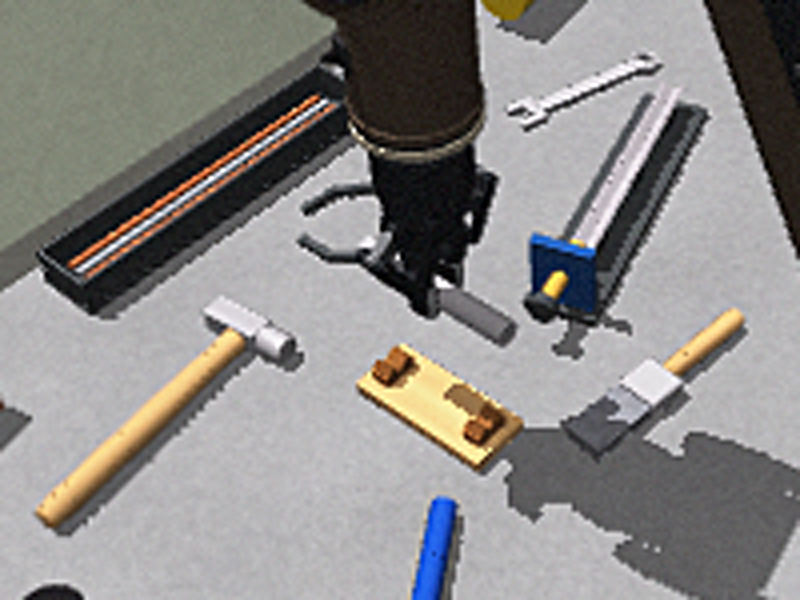

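```bash
python3 - <<'E'
from h import *
import pickle
f=pickle.load(open("w6.pkl","rb")); im=f["image"]
g=cv2.cvtColor(im,cv2.COLOR_BGR2GRAY).astype(float)
C=-f["R"].T@f["t"]
# edge columns by saturation/gray gradient
L=[];Rr=[]
sat=im.max(2).astype(int)-im.min(2)
for v in range(105,232,6):
    row=cv2.GaussianBlur(im,(3,3),0)[v].astype(float)
    d=np.abs(np.diff(row,axis=0)).sum(1)
    l=228+np.argmax(d[228:246]); rr=272+np.argmax(d[272:292])
    L.append((l+.5,v));Rr.append((rr+.5,v))
print(L[::5],Rr[::5])
from scipy.spatial.transform import Rotation as Ro
T=np.array([518.65,136.45,141.7])
def sil(p,x,side):
    # axis point y0 + ..., silhouette tangent
    a=np.array([1,p[1],p[3]]);a/=np.linalg.norm(a)
    c=np.array([T[0],T[1]+p[0],T[2]+p[2]])+a*x
    d=c-C; d-=a*(d@a); D=np.linalg.norm(d); u=d/D; w=np.cross(a,u)
    s=11/D; return c-u*11*s+side*w*11*np.sqrt(1-s*s)
def res(p):
    out=[]
    for pts,side in((L,1),(Rr,-1)):
        P=np.array([proj(f,sil(p,x,side*p4)) for x in np.linspace(-10,80,40)])
        o=np.argsort(P[:,1])
        for u,v in pts: out.append(np.interp(v,P[o,1],P[o,0])-u)
    return np.array(out)
for p4 in (1,-1):
    s=least_squares(res,[0,0,14,0],loss="soft_l1")
    print(s.cost,np.round(s.x,3),np.degrees(np.arctan(s.x[[1,3]])))
    if s.cost<50: print(np.round(s.fun,1))
    for x in (75,): 
        a=np.array([1,s.x[1],s.x[3]]);c=np.array([T[0],T[1]+s.x[0],T[2]+s.x[2]])+a*x
        print((proj(f,c+[0,0,11])+.5)*1.5-.5)
# far end x at top row 146(zoom)
print(unp(f,389.5/1.5-.3,146.5/1.5-.3,141.7+14.7+11), unp(f,389.5/1.5-.3,146.5/1.5-.3,141.7+14.7))
E
```

```text
[(np.float64(232.5), 105), (np.float64(233.5), 135), (np.float64(234.5), 165), (np.float64(234.5), 195), (np.float64(235.5), 225)] [(np.float64(286.5), 105), (np.float64(285.5), 135), (np.float64(284.5), 165), (np.float64(287.5), 195), (np.float64(285.5), 225)]
7.630131629778302 [-1.567  0.034 28.674 -0.192] [  1.92222092 -10.88423872]
[ 0.3  0.4 -0.4 -0.3 -0.2 -0.   0.1  0.3  0.4 -0.5 -0.3 -0.2 -0.   0.1
  0.3  0.4 -0.4 -0.3 -0.2 -0.   0.1  0.3 -1.3 -0.2 -0.2 -0.1 -0.   0.
  0.1  0.1  1.2  1.3  1.3  1.4  1.4 -1.5 -1.4 -1.4 -0.3 -0.3 -0.2 -0.2
  0.9 -0.1]
[388.54491104 147.90780978]
1099.0650446073828 [-84.558  63.25   51.038   0.797] [89.09421021 38.53994461]
[-5.14556015e+10 -9.37202538e+08]
[594.02278341 137.2126675  167.4       ] [594.61822207 137.2232288  156.4       ]
```

```bash
python3 - <<'E'
import pickle,cv2
f=pickle.load(open("w6.pkl","rb"))
im=f["image"][90:245,215:305]; cv2.imwrite("pics/c6.png",cv2.resize(im,None,fx=5,fy=3.8,interpolation=cv2.INTER_CUBIC))
E
```

```text
(no output)
```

View pics/c6.png

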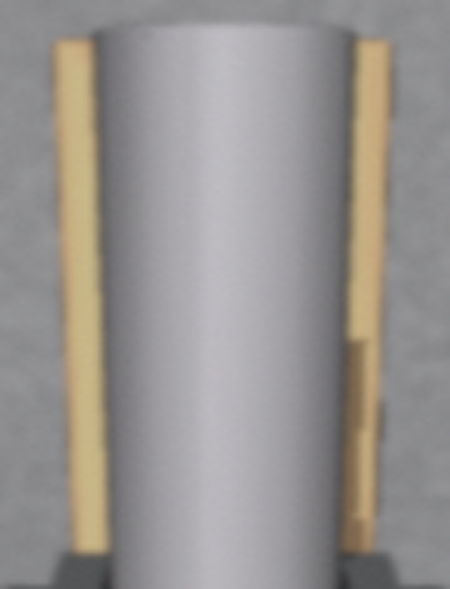

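```bash
python3 - <<'E'
from h import *
import pickle
f=pickle.load(open("w6.pkl","rb"))
C=-f["R"].T@f["t"]; T=np.array([518.65,136.45,141.7])
g=lambda x,y:(215+(x+.5)/5-.5,90+(y+.5)/3.8-.5)
L=[g(97,60),g(102,200),g(108,380),g(113,550)];R=[g(355,60),g(351,200),g(346,380),g(341,550)]
def sil(p,x,side):
    a=np.array([1,p[1],p[3]]);a/=np.linalg.norm(a)
    c=T+[0,p[0],p[2]]+a*x
    d=c-C; d-=a*(d@a); D=np.linalg.norm(d); u=d/D; w=np.cross(a,u); s=11/D
    return c-u*11*s+side*w*11*np.sqrt(1-s*s)
def res(p):
    out=[]
    for pts,side in((L,1),(R,-1)):
        P=np.array([proj(f,sil(p,x,side)) for x in np.linspace(-10,80,40)]);o=np.argsort(P[:,1])
        for u,v in pts: out.append(np.interp(v,P[o,1],P[o,0])-u)
    return np.array(out)
s=least_squares(res,[0,0,14,0]);print(np.round(s.fun,1),np.round(s.x,3),np.degrees(np.arctan(s.x[[1,3]])))
a=np.array([1,s.x[1],s.x[3]])
for x in (72,75,78): print(x,(proj(f,T+[0,s.x[0],s.x[2]]+a*x+[0,0,11])-[215,90]+.5)*[5,3.8])
E
```

```text
[ 0.1 -0.1 -0.1  0.1 -0.   0.  -0.  -0. ] [-8.0800e-01  1.8000e-02  1.1793e+01  1.0000e-02] [1.0501591  0.58296413]
72 [226.83133667  65.28451704]
75 [226.76796865  34.90909097]
78 [226.70365064   4.14027316]
```

carry_out([
  [[0.3,-1,0],[0,0,0.06],1.8],
  [[0.8,-3.5,0],[0,0,0.18],1.8],
  [[1.4,-7,0],[0,0,0.32],1.8],
  [[2,-10.5,0],[0,0,0.46],1.8],
  [[2.7,-14,0],[0,0,0.6],1.8],
  [[3.4,-17.5,0],[0,0,0.74],1.8],
  [[4,-21,0],[0,0,0.88],1.8],
  [[4.6,-24.5,0],[0,0,1.02],1.8],
  [[5.2,-28,0],[0,0,1.16],1.8],
  [[5.7,-31,0],[0,0,1.3],1.8],
  [[6,-32.5,0],[0,0,1.44],1.8],
  [[6.2,-33,0],[0,0,1.56],1.8],
])

```text
clock: 9.0
tcp_pos: [581.1, -195.2, 141.6]
orientation: [-179.9, -0.0, 90.6]
ft_force: [0.3, 0.1, -3.2]
grip_width: 20.3
```

carry_out([
  [[0,0,0],[0,0,0.12],1.8],
  [[0,0,0],[0,0,0.22],1.8],
  [[0,0,0],[0,0,0.29],1.8],
  [[0,0,-2],[0,0,0.302],1.8],
  [[0,0,-4],[0,0,0.302],1.8],
  [[0,0,-4],[0,0,0.302],1.8],
  [[0,0,-4],[0,0,0.302],1.8],
])

```text
clock: 9.7
tcp_pos: [580.9, -193.2, 102.2]
orientation: [-179.9, -0.1, 107.6]
ft_force: [0.9, -0.6, -4.2]
grip_width: 19.9
```

```bash
python3 snap.py wrist w7
```

```text
9.75 [ 581.5 -193.4  102.9] [-180.    -0.   107.6] [ 0.65  0.57 -3.41] 19.907563268574453 [-21.2  33.2 102.8   0.   44.  -38.9]
```

View pics/w7.png

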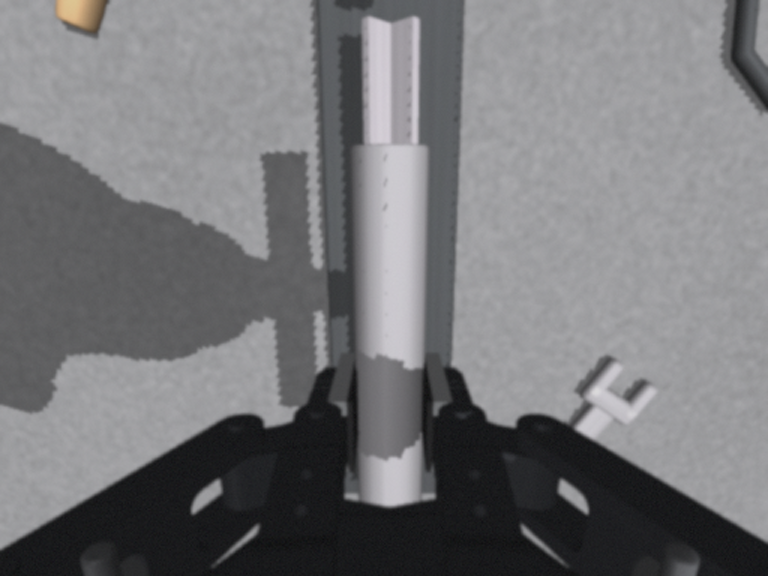

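```bash
python3 - <<'E'
from h import *
import pickle,cv2
f=pickle.load(open("w7.pkl","rb"))
im=f["image"][0:120,205:315]; cv2.imwrite("pics/c7.png",cv2.resize(im,None,fx=5,fy=5,interpolation=cv2.INTER_CUBIC))
a=np.radians(107.68);d=np.array([np.cos(a),np.sin(a)]);n=np.array([-d[1],d[0]])
J=np.array([570.74,-162.33])
for x in (100,70,50):
    for y,z in((-12,39.2),(0,30),(12,39.2)):
        print(x,y,np.round((proj(f,[*(J+d*x+n*y),z])-[205,0]+.5)*5-.5))
E
```

```text
100 -12 [374.  58.]
100 0 [279.  82.]
100 12 [183.  58.]
70 -12 [371. 314.]
70 0 [279. 325.]
70 12 [187. 314.]
50 -12 [369. 475.]
50 0 [279. 479.]
50 12 [189. 475.]
```

View pics/c7.png

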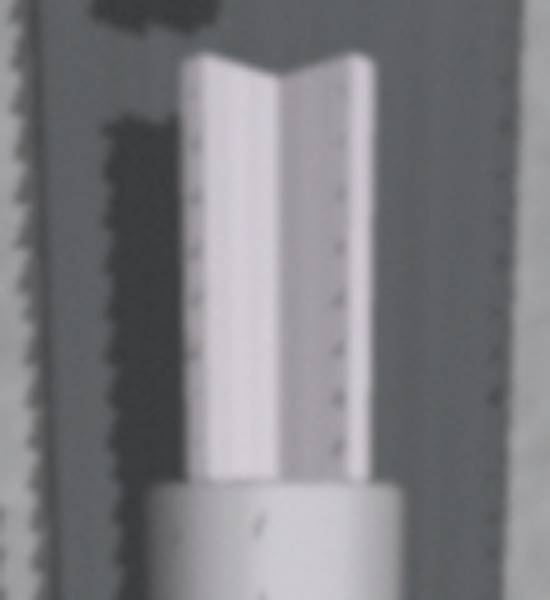

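```bash
python3 - <<'E'
from h import *
import pickle,cv2
f=pickle.load(open("w7.pkl","rb"))
a=np.radians(107.68);d=np.array([np.cos(a),np.sin(a)]);n=np.array([d[1],-d[0]])
J=np.array([570.74,-162.33]);T=np.array([581.5,-193.4])
C=-f["R"].T@f["t"]
print("tcp",(T-J)@d,(T-J)@n,"cam",(C[:2]-J)@d,(C[:2]-J)@n,C[2], "fwd",f["R"][2]@[*d,0],f["R"][2]@[*n,0])
for z in (112,115,117,119):
  for u,v in ((205+(275.5)/5-.5,97.5),(205+(275.5)/5-.5,230)):
    X=unp(f,u,v,z)[:2]-J; print(z,X@d,X@n)
E
```

```text
tcp -32.87030519126967 0.8158042858366856 cam 36.68938203087316 -0.41627188931384385 246.653887970259 fwd -0.2737355406324921 -0.000993327878502689
112 44.10816087102863 -0.4876868040919155
112 -17.522565017318446 -0.5471153148439201
115 43.94287536122306 -0.486095726793178
115 -16.314758517290045 -0.5442002094391212
117 43.832685021352674 -0.48503500859401844
117 -15.509554183937778 -0.5422568058360421
119 43.722494681482296 -0.4839742903948589
119 -14.704349850585494 -0.5403134022328373
```

carry_out([
  [[0,0,-2],[0,0,0],1.8],
  [[0,0,-4],[0,0,0],1.8],
  [[0,0,-5.5],[0,0,0],1.8],
  [[0,0,-6.5],[0,0,0],1.8],
  [[0,0,-6.5],[0,0,0],1.8],
  [[0,0,-6.5],[0,0,0],1.8],
])

```text
clock: 10.35
tcp_pos: [581.7, -193.4, 38.1]
orientation: [180.0, 0.0, 107.7]
ft_force: [-0.4, -0.5, -3.1]
grip_width: 20.0
```

```bash
python3 snap.py wrist w8;python3 snap.py side s8;  python3 - <<'E'
import pickle,cv2
f=pickle.load(open("s8.pkl","rb"))
im=f["image"][120:230,220:340]; cv2.imwrite("pics/d8.png",cv2.resize(im,None,fx=5,fy=5,interpolation=cv2.INTER_CUBIC))
E
```

```text
10.4 [ 581.7 -193.5   38.1] [180.    0.  107.7] [-0.46  0.08 -4.84] 20.527168600198745 [-21.2  38.4 104.7  -0.   36.9 -38.9]
10.45 [ 581.7 -193.5   38.2] [180.    0.  107.6] [-1.05 -0.27 -3.57] 19.79173988426472 [-21.2  38.4 104.7  -0.   36.9 -38.9]
```

View pics/w8.png

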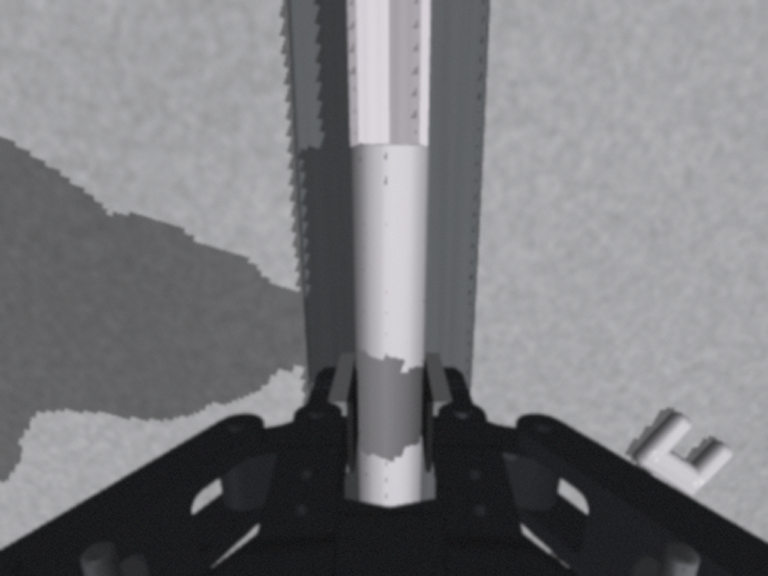

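View pics/d8.png

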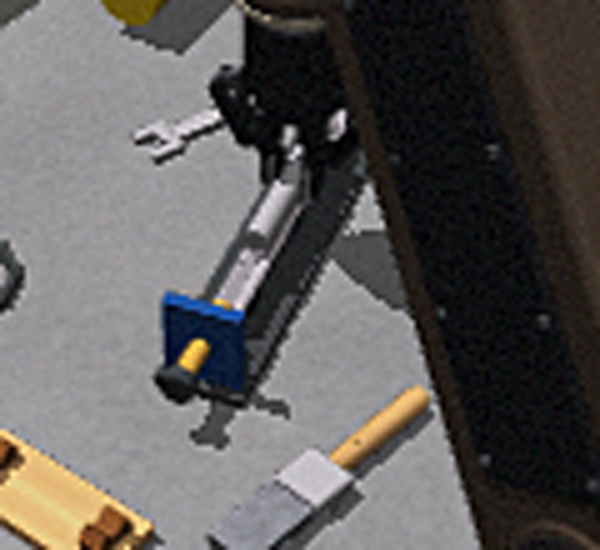

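Aligned with the trough, no contact yet. Lower in 1–2 mm steps.

carry_out([
  [[0,0,-0.1],[0,0,0],1.8],
  [[0,0,-0.2],[0,0,0],1.8],
  [[0,0,-0.3],[0,0,0],1.8],
  [[0,0,-0.4],[0,0,0],1.8],
  [[0,0,-0.4],[0,0,0],1.8],
])

```text
clock: 10.95
tcp_pos: [582.2, -193.5, 36.9]
orientation: [179.9, 0.1, 107.6]
ft_force: [-10.8, 6.2, 49.2]
grip_width: 19.9
```

carry_out([
  [[0,0,-0.05],[0,0,0],1.8],
  [[0,0,-0.1],[0,0,0],1.8],
  [[0,0,-0.1],[0,0,0],1.8],
])

```text
clock: 11.25
tcp_pos: [582.3, -193.5, 36.8]
orientation: [179.9, 0.1, 107.6]
ft_force: [-15.2, 7.4, 64.5]
grip_width: 20.1
```

carry_out([
  [[0,0,0.3],[0,0,0],1.8],
  [[0,0,0.4],[0,0,0],1.8],
  [[0,0,0.4],[0,0,0],1.8],
])

```text
clock: 11.55
tcp_pos: [581.9, -193.5, 37.4]
orientation: [180.0, 0.0, 107.6]
ft_force: [-2.8, 1.3, 15.5]
grip_width: 20.1
```

```bash
python3 snap.py wrist w9;  python3 - <<'E'
import pickle,cv2
f=pickle.load(open("w9.pkl","rb"))
im=f["image"][220:340,180:340]; cv2.imwrite("pics/c9.png",cv2.resize(cv2.convertScaleAbs(im,alpha=1.8,beta=25),None,fx=4.8,fy=4.8,interpolation=cv2.INTER_CUBIC))
E
```

```text
11.6 [ 581.9 -193.5   37.5] [179.9   0.  107.6] [-4.02  2.05 15.57] 19.765070535897014 [-21.2  38.5 104.7   0.   36.8 -38.9]
```

View pics/w9.png

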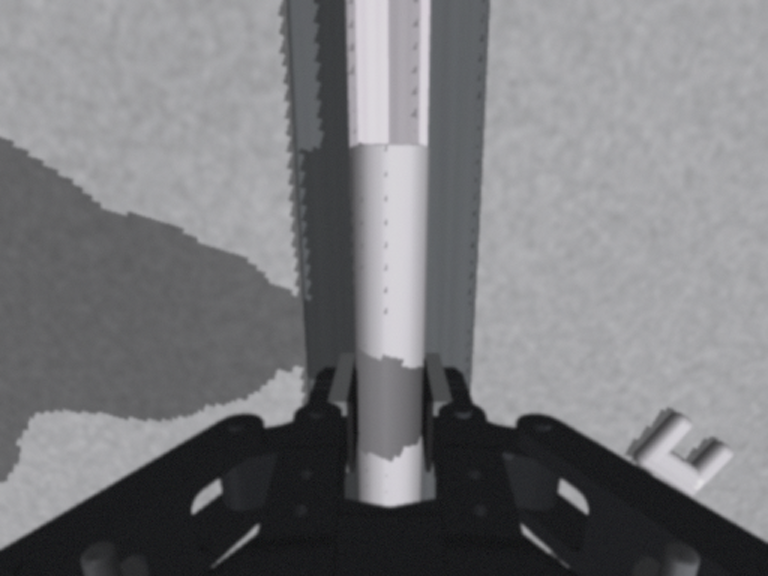

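View pics/c9.png

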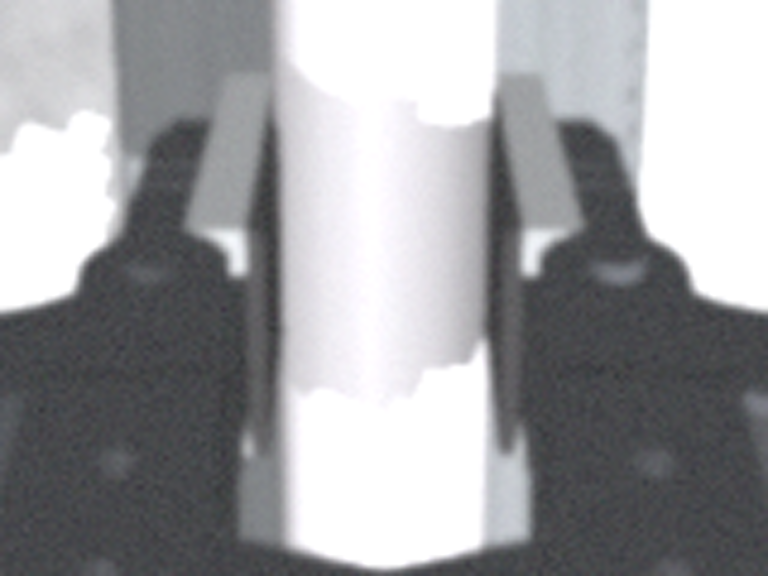

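```bash
python3 - <<'E'
import pickle,cv2
for n in ("w8","w9"):
    f=pickle.load(open(n+".pkl","rb"))
    im=f["image"][80:240,225:295]; cv2.imwrite(f"pics/e{n}.png",cv2.resize(im,None,fx=8,fy=3.6,interpolation=cv2.INTER_CUBIC))
E
```

```text
(no output)
```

View pics/ew8.png

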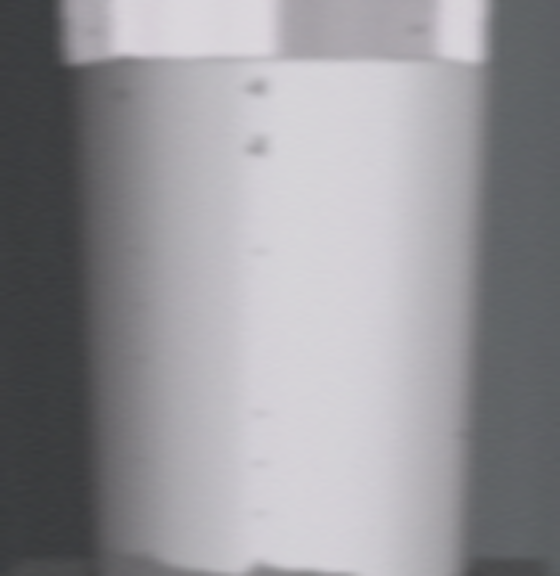

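View pics/ew9.png

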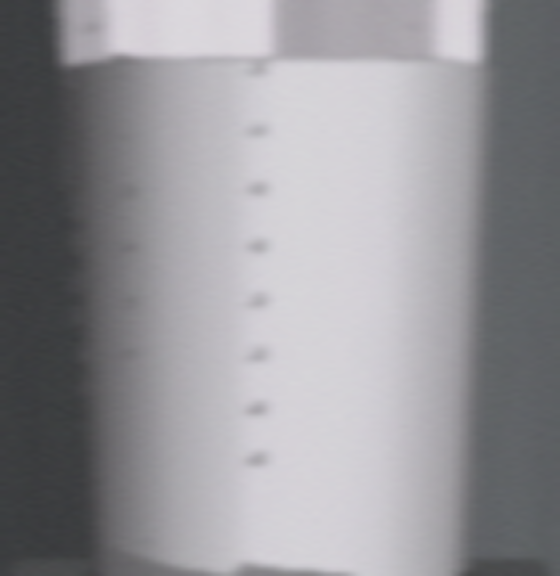

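```bash
python3 - <<'E'
from h import *
import pickle
a=np.radians(107.68);d=np.array([np.cos(a),np.sin(a),0]);n=np.array([d[1],-d[0],0])
J=np.array([570.74,-162.33,0])
for nm in("w8","w9"):
    f=pickle.load(open(nm+".pkl","rb")); C=-f["R"].T@f["t"]; print(nm,C)
    for x in (45,50,55,60):
        print(x,[np.round((proj(f,J+d*x+n*s*12+[0,0,39.2])-[225,80]+.5)*[8,3.6]-.5).tolist() for s in(-1,1)], np.round((proj(f,J+d*x+[0,0,30])-[225,80]+.5)*[8,3.6]-.5))
    def sil(c,side):
        dd=c-C; dd=dd-d*(dd@d); D=np.linalg.norm(dd); u=dd/D; w=np.cross(d,u); s=11/D
        return c-u*11*s+side*w*11*np.sqrt(1-s*s)
    for z in (45.6,48,50,52):
        for x in (42,20,0):
            print(z,x,[np.round((proj(f,sil(J+d*x-0.5*n+[0,0,z],s))-[225,80]+.5)*[8,3.6]-.5).tolist() for s in(-1,1)])
E
```

```text
w8 [ 559.63219704 -127.64809919  182.4511132 ]
45 [[70.0, 57.0], [486.0, 57.0]] [278.  61.]
50 [[68.0, 16.0], [488.0, 16.0]] [278.  23.]
55 [[66.0, -26.0], [490.0, -26.0]] [278. -17.]
60 [[64.0, -69.0], [492.0, -69.0]] [278. -57.]
45.6 42 [[469.0, 79.0], [70.0, 79.0]]
45.6 20 [[461.0, 259.0], [79.0, 260.0]]
45.6 0 [[454.0, 411.0], [87.0, 411.0]]
48 42 [[472.0, 78.0], [66.0, 78.0]]
48 20 [[464.0, 262.0], [76.0, 262.0]]
48 0 [[457.0, 416.0], [84.0, 416.0]]
50 42 [[475.0, 77.0], [63.0, 78.0]]
50 20 [[467.0, 264.0], [73.0, 264.0]]
50 0 [[460.0, 420.0], [81.0, 420.0]]
52 42 [[478.0, 77.0], [60.0, 77.0]]
52 20 [[470.0, 266.0], [70.0, 266.0]]
52 0 [[462.0, 424.0], [78.0, 424.0]]
w9 [ 559.72805904 -127.67833268  181.81967527]
45 [[66.0, 56.0], [484.0, 56.0]] [275.  60.]
50 [[64.0, 14.0], [486.0, 14.0]] [275.  21.]
55 [[62.0, -28.0], [488.0, -28.0]] [275. -18.]
60 [[60.0, -71.0], [490.0, -71.0]] [275. -59.]
45.6 42 [[466.0, 78.0], [66.0, 78.0]]
45.6 20 [[459.0, 259.0], [75.0, 259.0]]
45.6 0 [[452.0, 411.0], [83.0, 412.0]]
48 42 [[470.0, 77.0], [62.0, 77.0]]
48 20 [[462.0, 261.0], [72.0, 262.0]]
48 0 [[455.0, 416.0], [80.0, 416.0]]
50 42 [[473.0, 76.0], [59.0, 76.0]]
50 20 [[465.0, 263.0], [69.0, 264.0]]
50 0 [[458.0, 420.0], [77.0, 421.0]]
52 42 [[476.0, 75.0], [55.0, 76.0]]
52 20 [[468.0, 266.0], [66.0, 266.0]]
52 0 [[460.0, 424.0], [75.0, 425.0]]
```

```bash
python3 - <<'E'
import pickle,cv2,numpy as np
rows=[]
for n in ("w4","w5","w6","w8","w9"):
    f=pickle.load(open(n+".pkl","rb"))
    im=f["image"][85:240,220:300]; im=cv2.resize(im,None,fx=1.9,fy=3.6,interpolation=cv2.INTER_CUBIC)
    cv2.putText(im,n,(5,20),0,.6,(0,0,255),1)
    for y in range(0,558,60): cv2.line(im,(0,y),(6,y),(0,255,0),1)
    rows.append(im)
cv2.imwrite("pics/cmp.png",np.hstack(rows))
f=pickle.load(open("w5.pkl","rb"))
im=f["image"][80:240,225:295]; cv2.imwrite(f"pics/ew5.png",cv2.resize(im,None,fx=8,fy=3.6,interpolation=cv2.INTER_CUBIC))
E
```

```text
(no output)
```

View pics/cmp.png

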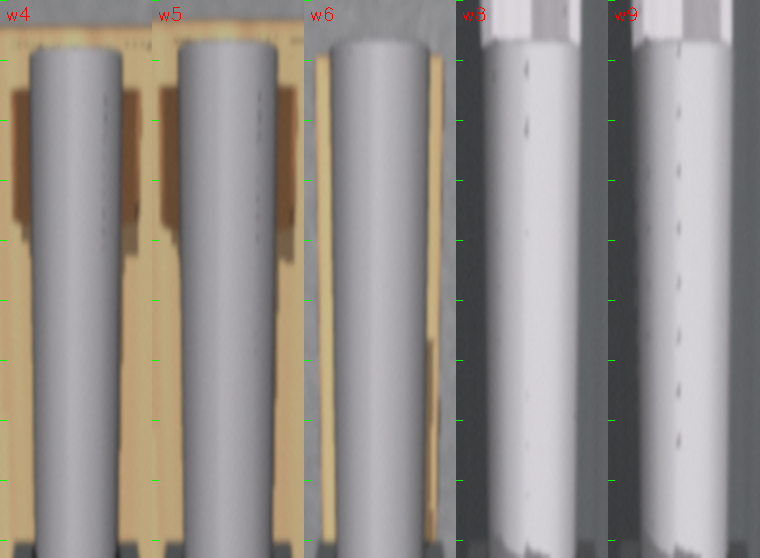

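View pics/ew5.png

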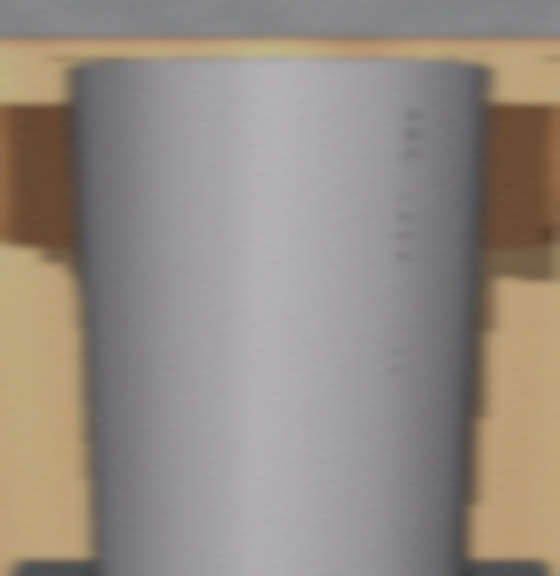

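carry_out([
  [[0,0,1],[0,0,0],1.8],
  [[0,0,3],[0,0,0],1.8],
  [[0,0,6],[0,0,0],1.8],
  [[0,0,9],[0,0,0],1.8],
  [[0,0,10.6],[0,0,-0.1],1.8],
  [[-0.3,1,10.6],[0,0,-0.22],1.8],
  [[-0.9,4,10.6],[0,0,-0.36],1.8],
  [[-1.5,7.5,10.6],[0,0,-0.5],1.8],
  [[-2.1,11,10.6],[0,0,-0.64],1.8],
  [[-2.7,14.5,10.6],[0,0,-0.78],1.8],
  [[-3.4,18,10.6],[0,0,-0.92],1.8],
  [[-4,21.5,10.6],[0,0,-1.06],1.8],
])

```text
clock: 12.8
tcp_pos: [540.9, 22.9, 142.9]
orientation: [-180.0, -0.0, 46.6]
ft_force: [0.6, -0.0, -4.3]
grip_width: 19.9
```

carry_out([
  [[-0.6,3.5,0],[0,0,-0.14],1.8],
  [[-1.2,7,0],[0,0,-0.28],1.8],
  [[-1.8,10,0],[0,0,-0.42],1.8],
  [[-2.1,11.2,0],[0,0,-0.56],1.8],
  [[-2.2,11.5,0],[0,0,-0.68],1.8],
  [[-2.2,11.5,0],[0,0,-0.76],1.8],
  [[-2.2,11.5,0],[0,0,-0.802],1.8],
  [[-2.2,11.5,-3],[0,0,-0.802],1.8],
  [[-2.2,11.5,-6],[0,0,-0.802],1.8],
  [[-2.2,11.5,-7],[0,0,-0.802],1.8],
  [[-2.2,11.5,-7],[0,0,-0.802],1.8],
])

```text
clock: 13.9
tcp_pos: [518.5, 136.4, 71.8]
orientation: [180.0, 0.2, 1.0]
ft_force: [-0.1, -0.3, -3.1]
grip_width: 20.1
```

```bash
python3 snap.py wrist w10
```

```text
13.95 [519.3 136.6  72.9] [1.8e+02 1.0e-01 1.0e+00] [ 0.25 -0.44 -3.57] 19.74963190661664 [ 11.5  31.2 114.    0.   34.9 100.5]
```

View pics/w10.png

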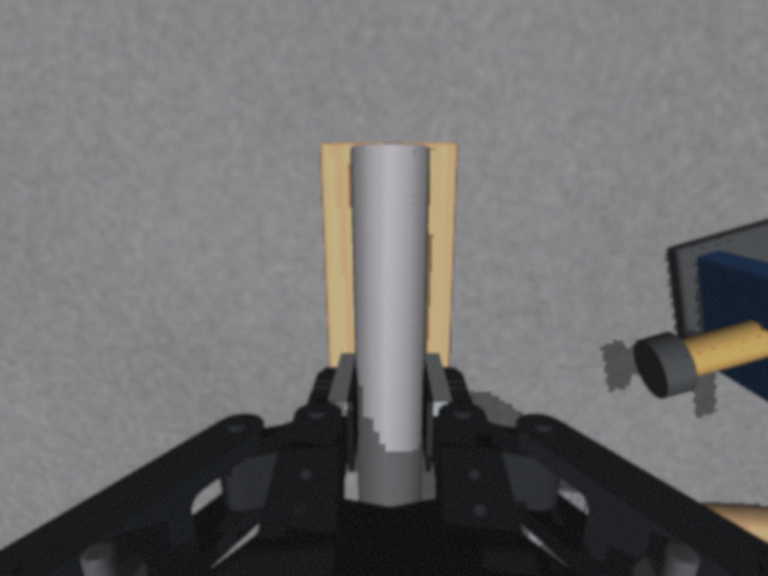

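carry_out([
  [[0,0,-2],[0,0,0],1.8],
  [[0,0,-3.5],[0,0,0],1.8],
  [[0,0,-4],[0,0,0],1.8],
  [[0,0,-4.2],[0,0,0],1.8],
  [[0,0,-4.2],[0,0,0],1.8],
])

```text
clock: 14.45
tcp_pos: [520.0, 136.7, 31.6]
orientation: [-180.0, -0.1, 1.0]
ft_force: [-1.0, 0.2, -3.5]
grip_width: 20.3
```

carry_out([
  [[0,0,-0.2],[0,0,0],1.8],
  [[0,0,-0.3],[0,0,0],1.8],
  [[0,0,-0.3],[0,0,0],1.8],
])

```text
clock: 14.75
tcp_pos: [519.5, 136.6, 28.0]
orientation: [-180.0, -0.0, 1.0]
ft_force: [-0.1, -0.1, -4.6]
grip_width: 20.1
```

carry_out([
  [[0,0,-0.2],[0,0,0],1.8],
  [[0,0,-0.3],[0,0,0],1.8],
  [[0,0,-0.3],[0,0,0],1.8],
])

```text
clock: 15.05
tcp_pos: [519.3, 136.6, 24.6]
orientation: [180.0, 0.0, 1.0]
ft_force: [-1.3, -0.7, -4.1]
grip_width: 20.2
```

carry_out([
  [[0,0,-0.1],[0,0,0],1.8],
  [[0,0,-0.15],[0,0,0],1.8],
  [[0,0,-0.15],[0,0,0],1.8],
])

```text
clock: 15.35
tcp_pos: [519.4, 136.6, 23.3]
orientation: [-180.0, 0.0, 1.0]
ft_force: [0.1, 0.6, -3.9]
grip_width: 19.8
```

carry_out([
  [[0,0,-0.05],[0,0,0],1.8],
  [[0,0,-0.07],[0,0,0],1.8],
  [[0,0,-0.07],[0,0,0],1.8],
])

```text
clock: 15.65
tcp_pos: [519.5, 136.7, 23.0]
orientation: [-180.0, -0.0, 1.0]
ft_force: [-2.5, 1.2, 6.4]
grip_width: 20.2
```

carry_out([
  [[0,0,0],[0,0,0],4.0],
  [[0,0,0],[0,0,0],4.0],
  [[0,0,0],[0,0,0],4.0],
  [[0,0,0.92],[0,0,0],4.0],
  [[0,0,0.92],[0,0,0],4.0],
  [[0,0,0.92],[0,0,0],4.0],
  [[0,0,0.92],[0,0,0],1.8],
  [[0,0,0.92],[0,0,0],1.8],
  [[0,0,0.92],[0,0,0],1.8],
  [[0,0,0.92],[0,0,0],1.8],
  [[0,0,0.92],[0,0,0],1.8],
  [[0,0,0.92],[0,0,0],1.8],
], grip_force=60)

```text
clock: 16.85
tcp_pos: [519.4, 136.8, 32.0]
orientation: [-180.0, -0.0, 1.0]
ft_force: [-2.2, 1.9, 9.0]
grip_width: 19.8
```

carry_out([
  [[0,0,0.3],[0,0,0],1.8],
  [[0,0,0.8],[0,0,0],1.8],
  [[0,0,2],[0,0,0],1.8],
  [[0,0,4],[0,0,0],1.8],
  [[0,0,7],[0,0,0],1.8],
  [[0,0,10],[0,0,0],1.8],
  [[0,0,11.5],[0,0,0],1.8],
  [[0,0,11.5],[0,0,0],1.8],
  [[0,0,11.5],[0,0,0],1.8],
])

```text
clock: 17.75
tcp_pos: [519.3, 136.6, 147.0]
orientation: [-180.0, -0.0, 1.0]
ft_force: [0.0, -0.7, -4.7]
grip_width: 19.4
```

```bash
python3 snap.py wrist w11
```

```text
17.8 [518.8 136.5 146.3] [180.   0.   1.] [ 0.81  0.95 -4.26] 19.613667563809372 [ 11.5  24.7 111.2   0.   44.2 100.5]
```

View pics/w11.png

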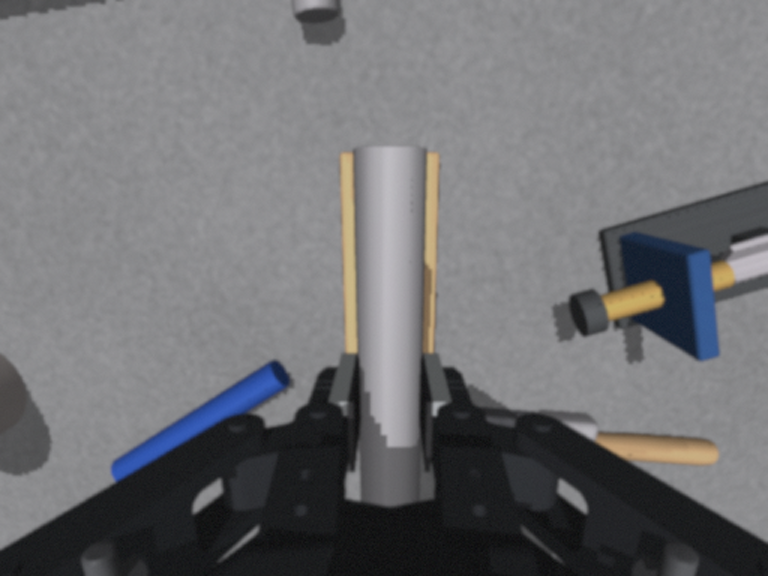

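carry_out([
  [[0.3,-1,0],[0,0,0.06],1.8],
  [[0.8,-3.5,0],[0,0,0.18],1.8],
  [[1.4,-7,0],[0,0,0.32],1.8],
  [[2,-10.5,0],[0,0,0.46],1.8],
  [[2.7,-14,0],[0,0,0.6],1.8],
  [[3.4,-17.5,0],[0,0,0.74],1.8],
  [[4,-21,0],[0,0,0.88],1.8],
  [[4.6,-24.5,0],[0,0,1.02],1.8],
  [[5.2,-28,0],[0,0,1.16],1.8],
  [[5.7,-31,0],[0,0,1.3],1.8],
  [[6,-32.5,0],[0,0,1.44],1.8],
  [[6.2,-33,0],[0,0,1.56],1.8],
])

```text
clock: 19.0
tcp_pos: [580.7, -195.2, 145.1]
orientation: [-179.9, -0.0, 90.6]
ft_force: [0.4, 0.9, -4.1]
grip_width: 19.5
```

carry_out([
  [[0,0,0],[0,0,0.12],1.8],
  [[0,0,0],[0,0,0.22],1.8],
  [[0,0,0],[0,0,0.29],1.8],
  [[0,0,-2],[0,0,0.302],1.8],
  [[0,0,-4],[0,0,0.302],1.8],
  [[0,0,-6],[0,0,0.302],1.8],
  [[0,0,-8],[0,0,0.302],1.8],
  [[0,0,-9.3],[0,0,0.302],1.8],
  [[0,0,-9.3],[0,0,0.302],1.8],
  [[0,0,-9.3],[0,0,0.302],1.8],
])

```text
clock: 20.0
tcp_pos: [581.2, -193.3, 53.5]
orientation: [-180.0, -0.0, 107.6]
ft_force: [0.4, -0.4, -2.9]
grip_width: 19.9
```

```bash
python3 snap.py wrist w12; python3 - <<'E'
import pickle,cv2
for n in ("w12",):
    f=pickle.load(open(n+".pkl","rb"))
    im=f["image"][0:240,205:315]; cv2.imwrite(f"pics/e{n}.png",cv2.resize(im,None,fx=5,fy=2.5,interpolation=cv2.INTER_CUBIC))
E
```

```text
20.05 [ 581.7 -193.5   54.2] [180.    0.  107.6] [ 0.54 -1.08 -3.64] 19.590832509187315 [-21.2  37.1 104.3   0.   38.6 -38.9]
```

View pics/ew12.png

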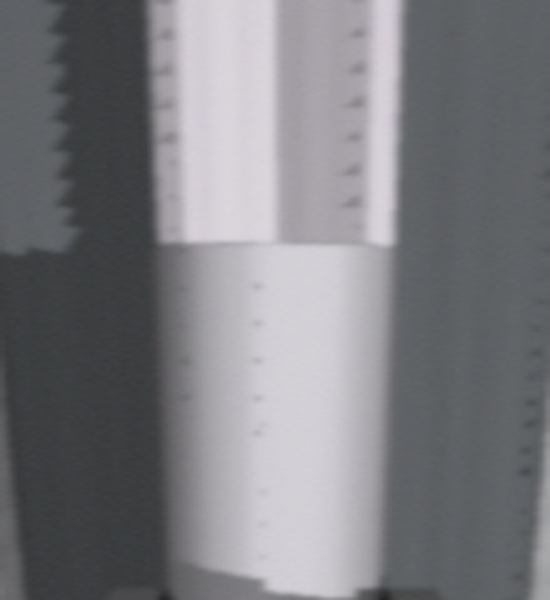

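carry_out([
  [[0,0,-0.6],[0,0,0],1.8],
  [[0,0,-1.1],[0,0,0],1.8],
  [[0,0,-1.2],[0,0,0],1.8],
  [[0,0,-1.2],[0,0,0],1.8],
])

```text
clock: 20.45
tcp_pos: [581.3, -193.3, 41.7]
orientation: [-180.0, -0.0, 107.6]
ft_force: [0.1, 0.5, -2.9]
grip_width: 19.5
```

carry_out([
  [[0,0,-0.05],[0,0,0],1.8],
  [[0,0,-0.1],[0,0,0],1.8],
  [[0,0,-0.1],[0,0,0],1.8],
])

```text
clock: 20.75
tcp_pos: [581.5, -193.4, 40.8]
orientation: [180.0, 0.0, 107.6]
ft_force: [0.2, 0.3, -3.0]
grip_width: 19.8
```

carry_out([
  [[0,0,-0.05],[0,0,0],1.8],
  [[0,0,-0.07],[0,0,0],1.8],
  [[0,0,-0.07],[0,0,0],1.8],
])

```text
clock: 21.05
tcp_pos: [581.5, -193.4, 40.2]
orientation: [180.0, 0.0, 107.7]
ft_force: [-0.2, 1.3, -0.4]
grip_width: 19.7
```

carry_out([
  [[0,0,-0.03],[0,0,0],1.8],
  [[0,0,-0.03],[0,0,0],1.8],
])

```text
clock: 21.25
tcp_pos: [581.6, -193.4, 40.2]
orientation: [180.0, 0.0, 107.7]
ft_force: [-1.0, 1.1, 4.7]
grip_width: 19.6
```

Seated (load fully taken up by the groove). Release.

carry_out([
  [[0,0,0],[0,0,0],2.4],
  [[0,0,0],[0,0,0],3.0],
  [[0,0,0],[0,0,0],4.0],
  [[0,0,0],[0,0,0],5.0],
  [[0,0,0],[0,0,0],5.0],
  [[0,0,0],[0,0,0],5.0],
])

```text
clock: 21.85
tcp_pos: [581.4, -193.4, 39.8]
orientation: [-180.0, 0.0, 107.6]
ft_force: [0.1, 0.4, -0.8]
grip_width: 50.0
```

```bash
python3 snap.py wrist w13
```

```text
21.9 [ 581.4 -193.4   39.8] [180.    0.  107.6] [-1.22  0.31  0.16] 49.80460205902367 [-21.2  38.3 104.7  -0.   37.1 -38.9]
```

View pics/w13.png

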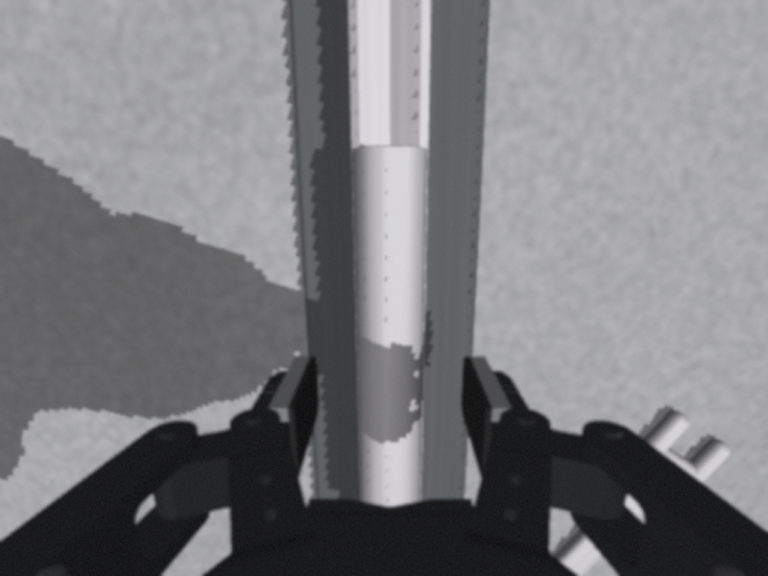

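carry_out([
  [[0,0,1.5],[0,0,0],5.0],
  [[0,0,4],[0,0,0],5.0],
  [[0.6,-2,7],[0,0,0],5.0],
  [[1.6,-5,7],[0,0,0],0],
  [[2.6,-8,7],[0,0,0],0],
  [[3.1,-9.7,7],[0,0,0],0],
  [[3.1,-9.7,7],[0,0,0],0],
  [[3.1,-9.7,5],[0,0,0],0],
  [[3.1,-9.7,3],[0,0,0],0],
  [[3.1,-9.7,3],[0,0,0],0],
  [[3.1,-9.7,3],[0,0,0],0],
])

```text
clock: 23.0
tcp_pos: [612.1, -289.6, 70.0]
orientation: [-180.0, -0.0, 107.7]
ft_force: [0.3, -0.1, 0.8]
grip_width: 0.1
```

```bash
python3 snap.py wrist w14
```

```text
23.05 [ 612.6 -290.    70.7] [180.    0.  107.7] [0.3  0.53 0.03] 0.08948893589240345 [-27.9  39.7  94.6   0.   45.6 -45.6]
```

View pics/w14.png

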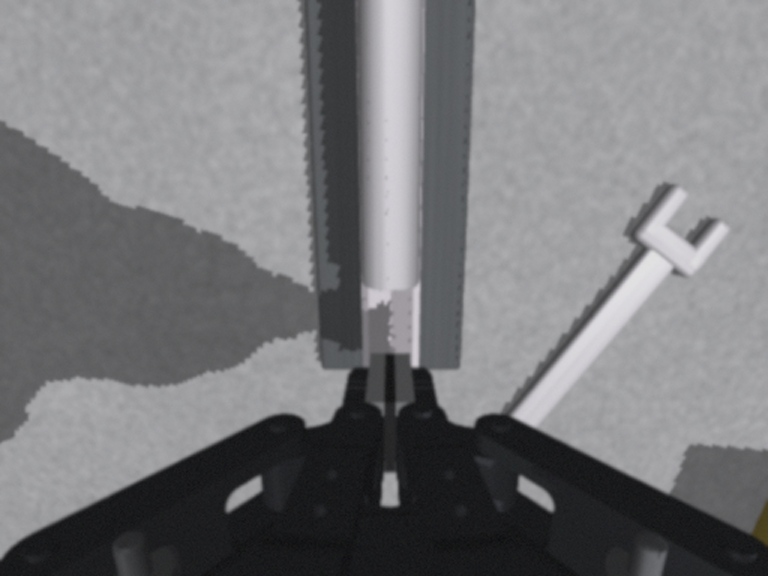

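```bash
python3 - <<'E'
from h import *
import pickle
a=np.radians(107.68);d=np.array([np.cos(a),np.sin(a),0]);n=np.array([d[1],-d[0],0]);J=np.array([570.74,-162.33,0])
f=pickle.load(open("w14.pkl","rb"))
for v,z in((289,50),(288,56),(290,45)): X=unp(f,390/1.5-.3,v/1.5-.3,z)-J; print(X@d,X@n)
T=np.array([612.6,-290,0])-J; print("tcp",T@d,T@n)
f=pickle.load(open("w13.pkl","rb")); X=unp(f,390/1.5-.3,147/1.5-.3,50)-J; print("front",X@d,X@n)
E
```

```text
-107.58960509316046 -0.08980651455302806
-105.63814609894364 -0.09190782718864718
-109.30665176358592 -0.08809390584751677
tcp -134.3527361712253 1.1094067356593404
front 43.68784516783584 -0.06729572054668023
```

carry_out([
  [[0,0,-1.5],[0,0,0],0],
  [[0,0,-2.5],[0,0,0],0],
  [[0,0,-2.8],[0,0,0],0],
  [[0,0,-2.8],[0,0,0],0],
])

```text
clock: 23.45
tcp_pos: [611.9, -290.1, 41.0]
orientation: [-179.9, -0.1, 107.6]
ft_force: [-0.2, 0.6, 0.3]
grip_width: -0.1
```

carry_out([
  [[-0.15,0.48,0.1],[0,0,0],0],
  [[-0.3,0.95,0.1],[0,0,0],0],
  [[-0.43,1.33,0.1],[0,0,0],0],
  [[-0.52,1.62,0.1],[0,0,0],0],
  [[-0.6,1.9,0.1],[0,0,0],0],
  [[-0.76,2.38,0.1],[0,0,0],0],
  [[-0.91,2.86,0.1],[0,0,0],0],
  [[-1.06,3.34,0.1],[0,0,0],0],
  [[-1.21,3.81,0.1],[0,0,0],0],
  [[-1.36,4.29,0.1],[0,0,0],0],
  [[-1.52,4.76,0.1],[0,0,0],0],
  [[-1.67,5.24,0.1],[0,0,0],0],
])

```text
clock: 24.65
tcp_pos: [595.8, -238.1, 43.1]
orientation: [180.0, 0.0, 107.6]
ft_force: [-0.2, -5.2, 1.2]
grip_width: 0.0
```

```bash
python3 snap.py wrist w15; python3 - <<'E'
from h import *
import pickle
f=pickle.load(open("w15.pkl","rb"));im=f["image"][0:130,205:315]; cv2.imwrite("pics/c15.png",cv2.resize(im,None,fx=4.5,fy=4.5,interpolation=cv2.INTER_CUBIC))
E
```

```text
24.7 [ 595.6 -237.4   43.1] [180.    0.  107.7] [-0.03 -2.92  2.56] -0.04511684094933889 [-24.4  39.6 100.6  -0.   39.8 -42.1]
```

View pics/w15.png

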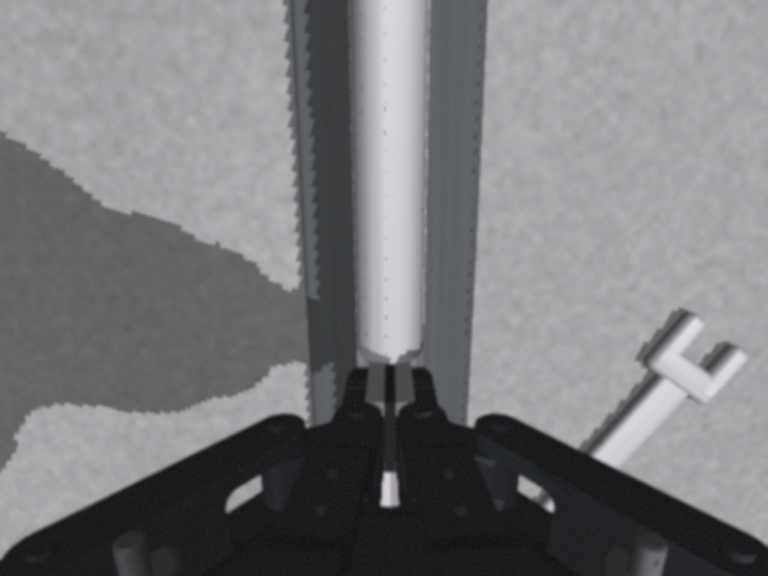

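carry_out([
  [[-0.09,0.29,0],[0,0,0],0],
  [[-0.18,0.57,0],[0,0,0],0],
  [[-0.27,0.86,0],[0,0,0],0],
  [[-0.36,1.14,0],[0,0,0],0],
  [[-0.42,1.33,0],[0,0,0],0],
  [[-0.46,1.43,0],[0,0,0],0],
  [[-0.49,1.52,0],[0,0,0],0],
  [[-0.49,1.52,0],[0,0,0],0],
])

```text
clock: 25.5
tcp_pos: [591.1, -223.0, 43.0]
orientation: [180.0, 0.0, 107.6]
ft_force: [0.4, -4.5, 2.1]
grip_width: 0.2
```

```bash
python3 snap.py side s16; python3 snap.py top t16; python3 - <<'E'
from h import *
import pickle
f=pickle.load(open("s16.pkl","rb"));im=f["image"][130:220,240:340]; a=cv2.resize(im,(500,450),interpolation=cv2.INTER_CUBIC)
cv2.imwrite("pics/c16.png",a)
E
```

```text
25.55 [ 591.1 -223.    43. ] [180.    0.  107.6] [-0.32 -4.19  1.9 ] 0.012057278467580049 [-23.4  39.1 102.   -0.   38.9 -41.1]
25.6 [ 591.  -222.9   43. ] [180.    0.  107.6] [-0.39 -4.    3.97] -0.07800996322486145 [-23.4  39.1 102.   -0.   38.9 -41.1]
```

View pics/c16.png

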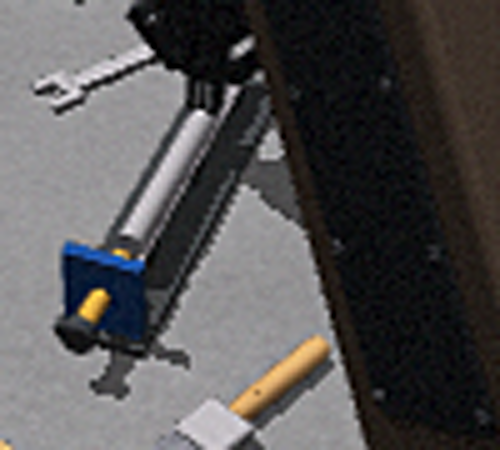

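carry_out([
  [[-0.03,0.1,0],[0,0,0],0],
  [[-0.06,0.19,0],[0,0,0],0],
  [[-0.09,0.29,0],[0,0,0],0],
  [[-0.12,0.38,0],[0,0,0],0],
  [[-0.15,0.48,0],[0,0,0],0],
  [[-0.15,0.48,0],[0,0,0],0],
])

```text
clock: 26.2
tcp_pos: [589.6, -218.2, 43.0]
orientation: [180.0, 0.0, 107.6]
ft_force: [-0.1, -5.1, 2.9]
grip_width: -0.0
```

```bash
python3 - <<'E'
from h import *
import pickle
a=np.radians(107.68);d=np.array([np.cos(a),np.sin(a),0]);n=np.array([d[1],-d[0],0]);J=np.array([570.74,-162.33,0])
f=pickle.load(open("w1.pkl","rb"))
c1=lambda x,y:(65+(x+.5)/6-.5,170+(y+.5)/6-.5)
for q in ((515,268),(512,268),(518,268)):
  for z in (45.6,): X=unp(f,*c1(*q),z)-J;print(q,z,X@d,X@n)
# silhouette of nose sphere/cylinder prediction
C=-f["R"].T@f["t"]
for tip in (104,106,108,110):
    S=J+d*(tip-8)+[0,0,45.6]; 
    pts=[proj(f,S+8*(d*np.cos(t)*np.cos(p)+n*np.sin(t)*np.cos(p)+np.array([0,0,np.sin(p)]))) for t in np.linspace(-1.5,1.5,31) for p in np.linspace(-1.5,1.5,31)]
    P=(np.array(pts)-[65,170]+.5)*6; print(tip,"maxcol",P[np.argmax(P[:,0])].round())
f=pickle.load(open("t16.pkl","rb"));im=f["image"][130:200,235:345]; cv2.imwrite("pics/ct16.png",cv2.resize(im,None,fx=7,fy=7,interpolation=cv2.INTER_CUBIC))
E
```

```text
(515, 268) 45.6 108.28902145357489 -2.0498518373018864
(512, 268) 45.6 108.81508943801724 -1.907117836476828
(518, 268) 45.6 107.76302930818075 -2.1925692112675534
104 maxcol [594. 260.]
106 maxcol [584. 262.]
108 maxcol [574. 265.]
110 maxcol [563. 264.]
```

View pics/ct16.png

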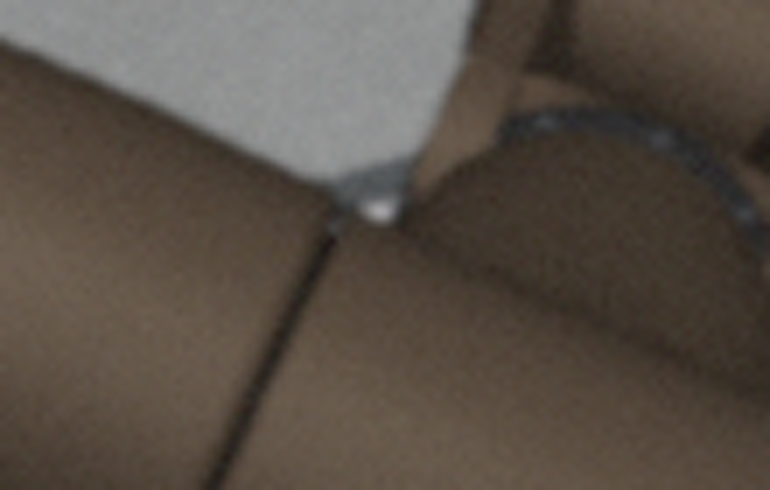

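carry_out([
  [[-0.015,0.05,0],[0,0,0],0],
  [[-0.03,0.095,0],[0,0,0],0],
  [[-0.045,0.145,0],[0,0,0],0],
  [[-0.06,0.19,0],[0,0,0],0],
  [[-0.06,0.19,0],[0,0,0],0],
])

```text
clock: 26.7
tcp_pos: [589.0, -216.4, 43.0]
orientation: [180.0, 0.0, 107.6]
ft_force: [-0.5, -5.9, 4.6]
grip_width: 0.1
```

carry_out([
  [[-0.01,0.03,0],[0,0,0],0],
  [[-0.02,0.06,0],[0,0,0],0],
  [[-0.03,0.09,0],[0,0,0],0],
  [[-0.03,0.09,0],[0,0,0],0],
])

```text
clock: 27.1
tcp_pos: [588.7, -215.5, 43.0]
orientation: [180.0, 0.0, 107.6]
ft_force: [0.1, -6.0, 3.8]
grip_width: 0.2
```

carry_out([
  [[-0.01,0.03,0],[0,0,0],0],
  [[-0.02,0.06,0],[0,0,0],0],
  [[-0.03,0.09,0],[0,0,0],0],
  [[-0.03,0.09,0],[0,0,0],0],
])

```text
clock: 27.5
tcp_pos: [588.4, -214.6, 43.0]
orientation: [180.0, 0.0, 107.6]
ft_force: [-0.4, -5.9, 2.8]
grip_width: -0.1
```

```bash
python3 - <<'E'
from hb import *
a=[]
for i in range(6):
    eyes.grab_frame("side"); s=telemetry.get_state(); a.append([*s["ft_force"],*s["tcp_pos"]])
print(np.round(a,2))
E
```

```text
[[-3.0000e-02 -6.0700e+00  2.6100e+00  5.8839e+02 -2.1459e+02  4.2990e+01]
 [ 5.0000e-01 -6.1200e+00  2.5800e+00  5.8840e+02 -2.1461e+02  4.2960e+01]
 [ 4.0000e-02 -6.1600e+00  2.2800e+00  5.8838e+02 -2.1460e+02  4.2960e+01]
 [-2.4000e-01 -6.3600e+00  3.4200e+00  5.8839e+02 -2.1460e+02  4.2990e+01]
 [ 1.3000e+00 -6.2700e+00  2.4100e+00  5.8839e+02 -2.1460e+02  4.2980e+01]
 [ 4.7000e-01 -6.0400e+00  2.3300e+00  5.8838e+02 -2.1459e+02  4.2980e+01]]
```

carry_out([
  [[-0.01,0.03,0],[0,0,0],0],
  [[-0.02,0.06,0],[0,0,0],0],
  [[-0.03,0.09,0],[0,0,0],0],
  [[-0.03,0.09,0],[0,0,0],0],
])

```text
clock: 28.2
tcp_pos: [588.1, -213.7, 43.0]
orientation: [180.0, 0.0, 107.6]
ft_force: [0.1, -5.1, 2.4]
grip_width: 0.2
```

carry_out([
  [[-0.01,0.02,0],[0,0,0],0],
  [[-0.015,0.04,0],[0,0,0],0],
  [[-0.02,0.06,0],[0,0,0],0],
  [[-0.02,0.06,0],[0,0,0],0],
])

```text
clock: 28.6
tcp_pos: [587.9, -213.1, 43.0]
orientation: [180.0, 0.0, 107.6]
ft_force: [1.5, -5.8, 2.9]
grip_width: -0.4
```

carry_out([
  [[-0.01,0.02,0],[0,0,0],0],
  [[-0.015,0.04,0],[0,0,0],0],
  [[-0.02,0.06,0],[0,0,0],0],
  [[-0.02,0.06,0],[0,0,0],0],
])

```text
clock: 29.0
tcp_pos: [587.7, -212.5, 43.0]
orientation: [180.0, 0.0, 107.6]
ft_force: [1.1, -5.8, 4.6]
grip_width: -0.2
```

carry_out([
  [[-0.01,0.02,0],[0,0,0],0],
  [[-0.015,0.04,0],[0,0,0],0],
  [[-0.02,0.06,0],[0,0,0],0],
  [[-0.02,0.06,0],[0,0,0],0],
])

```text
clock: 29.4
tcp_pos: [587.5, -211.9, 42.9]
orientation: [180.0, 0.0, 107.6]
ft_force: [-0.1, -5.7, 2.9]
grip_width: 0.3
```

carry_out([
  [[-0.01,0.02,0],[0,0,0],0],
  [[-0.015,0.04,0],[0,0,0],0],
  [[-0.02,0.06,0],[0,0,0],0],
  [[-0.02,0.06,0],[0,0,0],0],
])

```text
clock: 29.8
tcp_pos: [587.3, -211.3, 43.0]
orientation: [180.0, 0.0, 107.6]
ft_force: [0.6, -5.4, 3.2]
grip_width: 0.1
```

```bash
python3 snap.py side s17; python3 - <<'E'
from h import *
import pickle
f=pickle.load(open("s17.pkl","rb"));im=f["image"][150:205,240:300]; a=cv2.resize(im,None,fx=10,fy=10,interpolation=cv2.INTER_CUBIC)
cv2.imwrite("pics/c17.png",a)
E
```

```text
29.85 [ 587.3 -211.3   43. ] [180.    0.  107.6] [ 0.22 -5.51  3.54] -0.05114842429376139 [-22.6  38.6 103.   -0.   38.3 -40.2]
```

View pics/c17.png

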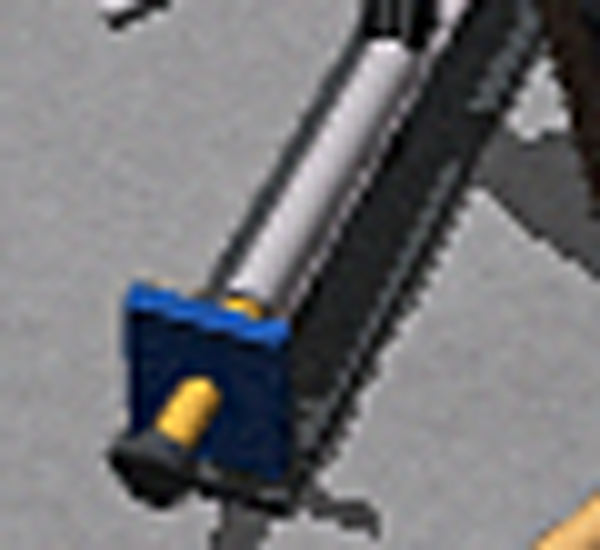

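carry_out([
  [[-0.01,0.02,0],[0,0,0],0],
  [[-0.015,0.04,0],[0,0,0],0],
  [[-0.02,0.06,0],[0,0,0],0],
  [[-0.02,0.06,0],[0,0,0],0],
])

```text
clock: 30.25
tcp_pos: [587.1, -210.7, 43.0]
orientation: [180.0, 0.0, 107.6]
ft_force: [0.6, -6.0, 3.3]
grip_width: -0.1
```

carry_out([
  [[-0.01,0.02,0],[0,0,0],0],
  [[-0.015,0.04,0],[0,0,0],0],
  [[-0.02,0.06,0],[0,0,0],0],
  [[-0.02,0.06,0],[0,0,0],0],
])

```text
clock: 30.65
tcp_pos: [586.9, -210.1, 43.0]
orientation: [180.0, 0.0, 107.6]
ft_force: [0.8, -5.4, 2.4]
grip_width: -0.3
```

carry_out([
  [[-0.01,0.02,0],[0,0,0],0],
  [[-0.015,0.04,0],[0,0,0],0],
  [[-0.02,0.06,0],[0,0,0],0],
  [[-0.02,0.06,0],[0,0,0],0],
])

```text
clock: 31.05
tcp_pos: [586.8, -209.5, 43.0]
orientation: [180.0, 0.0, 107.6]
ft_force: [0.7, -6.5, 2.7]
grip_width: -0.1
```

carry_out([
  [[-0.01,0.02,0],[0,0,0],0],
  [[-0.015,0.04,0],[0,0,0],0],
  [[-0.02,0.06,0],[0,0,0],0],
  [[-0.02,0.06,0],[0,0,0],0],
])

```text
clock: 31.45
tcp_pos: [586.7, -209.4, 43.0]
orientation: [180.0, 0.1, 107.7]
ft_force: [0.0, -10.3, 1.5]
grip_width: 0.4
```

carry_out([
  [[-0.003,0.01,0],[0,0,0],0],
  [[-0.006,0.02,0],[0,0,0],0],
  [[-0.006,0.02,0],[0,0,0],0],
  [[-0.006,0.02,0],[0,0,0],0],
])

```text
clock: 31.85
tcp_pos: [586.8, -209.3, 43.0]
orientation: [179.9, 0.1, 107.6]
ft_force: [1.5, -11.8, 0.8]
grip_width: -0.1
```

```bash
python3 - <<'E'
from hb import *
a=[]
for i in range(4):
    eyes.grab_frame("side"); s=telemetry.get_state(); a.append([*s["ft_force"],*s["tcp_pos"]])
print(s["clock"]);print(np.round(a,2))
E
```

```text
32.05
[[ 4.4000e-01 -1.1870e+01  5.6000e-01  5.8676e+02 -2.0935e+02  4.3010e+01]
 [ 9.0000e-01 -1.0560e+01  2.6000e-01  5.8677e+02 -2.0933e+02  4.3040e+01]
 [ 3.7000e-01 -1.0930e+01  1.1400e+00  5.8675e+02 -2.0932e+02  4.3040e+01]
 [ 1.1300e+00 -1.2310e+01  1.1200e+00  5.8676e+02 -2.0934e+02  4.3040e+01]]
```

carry_out([
  [[-0.003,0.01,0],[0,0,0],0],
  [[-0.006,0.02,0],[0,0,0],0],
  [[-0.006,0.02,0],[0,0,0],0],
  [[-0.006,0.02,0],[0,0,0],0],
  [[-0.006,0.02,0],[0,0,0],0],
])

```text
clock: 32.55
tcp_pos: [586.8, -209.3, 43.1]
orientation: [179.9, 0.1, 107.6]
ft_force: [1.0, -12.9, 0.9]
grip_width: -0.2
```

carry_out([
  [[0.02,-0.06,0],[0,0,0],0],
  [[0.05,-0.15,0],[0,0,0],0],
  [[0.12,-0.4,0],[0,0,0],0],
  [[0.3,-1,0],[0,0,0],0],
  [[0.6,-1.9,0],[0,0,0],0],
  [[0.6,-1.9,3],[0,0,0],0],
  [[0.6,-1.9,7],[0,0,0],0],
  [[0.6,-1.9,11],[0,0,0],0],
  [[0.6,-1.9,14],[0,0,0],0],
  [[0.6,-1.9,14],[0,0,0],0],
  [[0.6,-1.9,14],[0,0,0],0],
])

```text
clock: 33.65
tcp_pos: [592.5, -227.8, 183.4]
orientation: [179.9, 0.1, 107.6]
ft_force: [0.2, -0.4, 0.1]
grip_width: -0.2
```

```bash
python3 snap.py wrist w18;python3 - <<'E'
from h import *
import pickle
f=pickle.load(open("w18.pkl","rb"));im=f["image"][0:110,205:315]; cv2.imwrite("pics/c18.png",cv2.resize(im,None,fx=5,fy=5,interpolation=cv2.INTER_CUBIC))
E
```

```text
33.7 [ 591.8 -227.4  182.3] [-180.    -0.   107.6] [ 0.97  0.19 -1.26] -0.15619995477393528 [-23.8  29.1  96.4   0.   54.5 -41.4]
```

View pics/w18.png

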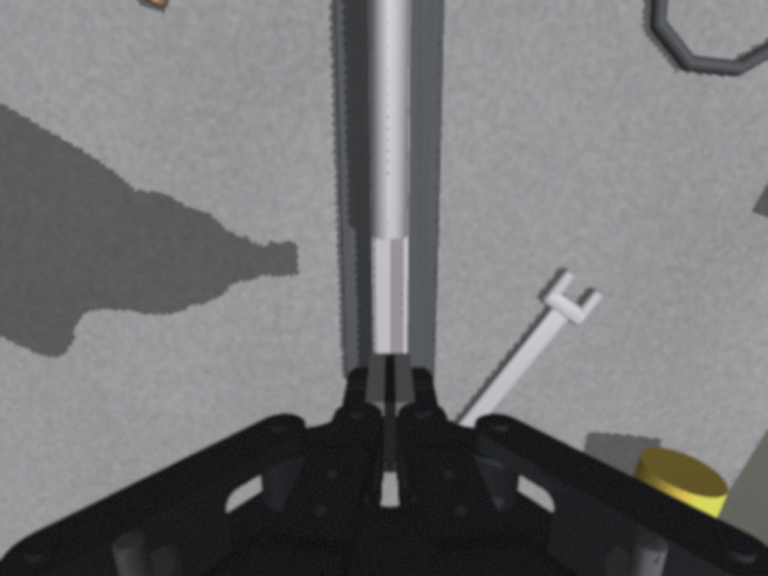

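View pics/c18.png

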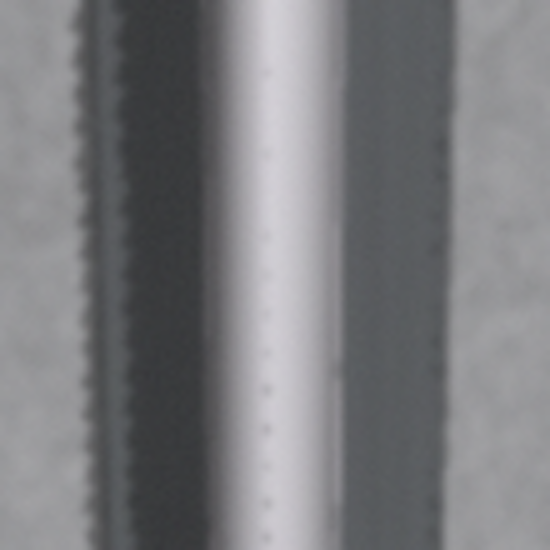

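carry_out([
  [[-0.5,1.5,0],[0,0,0],0],
  [[-1.2,4,0],[0,0,0],0],
  [[-2,6.5,0],[0,0,0],0],
  [[-2.2,7,0],[0,0,0],0],
  [[-2.2,7,0],[0,0,0],0],
  [[-2.2,7,0],[0,0,0],0],
])

```text
clock: 34.3
tcp_pos: [570.1, -157.3, 182.4]
orientation: [-180.0, -0.0, 107.7]
ft_force: [-0.3, -0.8, -0.2]
grip_width: -0.1
```

```bash
python3 snap.py wrist w19;python3 - <<'E'
from h import *
import pickle
f=pickle.load(open("w19.pkl","rb"));im=f["image"][0:110,205:315]; cv2.imwrite("pics/c19.png",cv2.resize(im,None,fx=5,fy=5,interpolation=cv2.INTER_CUBIC))
E
```

```text
34.35 [ 570.2 -157.6  182.4] [-180.    -0.   107.6] [ 0.43 -0.2   1.  ] 0.22782885548677181 [-18.4  25.9 102.2  -0.   51.9 -36. ]
```

View pics/c19.png

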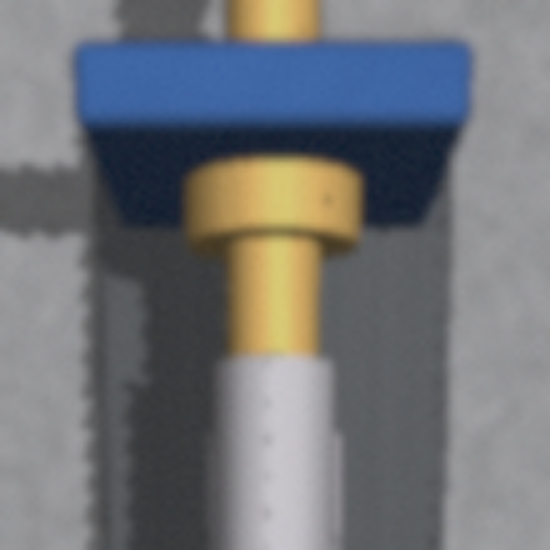

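View pics/w19.png

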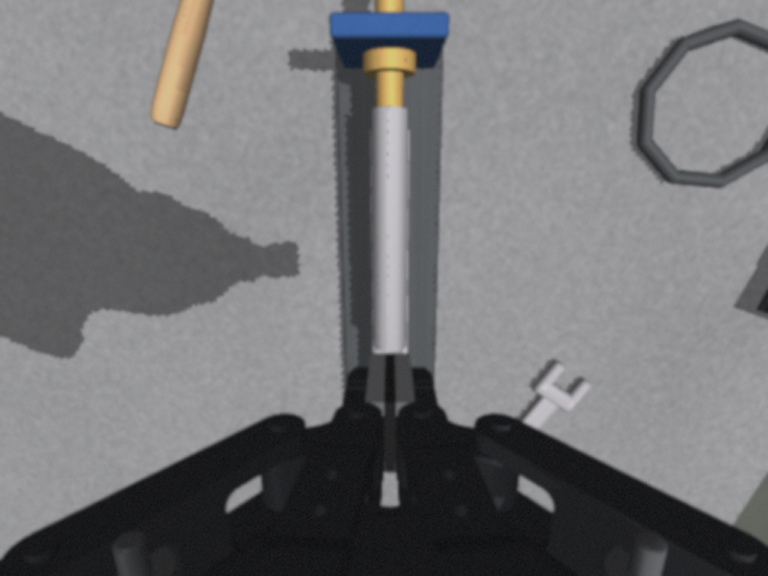

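```bash
python3 -c "
from bench import r
print(r.sign_off())"
```

```text
the job is handed in; nothing more can be done
None
```

I took the bar from the cradle, laid it in the V-groove about 64 mm short of the screw and let go. I then pushed it with shut fingers until it met the stop screw, pressed it there, backed away and handed the job in at about 34 s of the 69 s.

- **First placing failed:** I had gripped the bar too low, and the fingertips came down on the trough edges before the bar reached its seat, reading up to 64 N at the wrist (the limit is 120 N). I put the bar back in the cradle, gripped it about 9 mm higher and placed it again. The second time it seated at the expected height with light contact.
- **Pressing:** Sliding the bar took about 6 N. At the stop the push rose to 11–13 N and was held for over 0.5 s, so about 5 to 7 N was on the screw. That comes from the wrist force; I had no direct reading at the screw. Even with no friction at all, the steady readings stay under 13 N, below the 20 N limit.
- **Last checks:** The final wrist picture shows the bar straight in the groove with its end against the brass nose and no visible gap. The arm is clear and reads no outside force. The horseshoe, wrench and brush are in view and look untouched. The mug, tin, jar and hammer I did not check again; no move touched them as far as I could tell.

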